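Load a carton board and pin its sprung gate

ROBOT

A 7-joint arm with a two-finger parallel gripper is mounted at the origin on the work surface. World frame = base frame: x ahead of the robot, y to its left, z up, the work surface at z = 0. Lengths are in m, angles in degrees, forces in N, time in s.
With the tool pointing down it reaches from about 0.4 to 0.85 m from the base axis. Payload 6.9 kg.
Tool frame: the origin (TCP) lies midway between the tips of the shut fingers; the grasp point (between the pads) lies 19 mm behind it (bot.grip_depth is the distance from the TCP to the grasp point, in m); z points along the fingers, y is the line along which they close (so a half turn about z gives the same grasp; the last joint's range is limited). The gripper opens to 85 mm and grips with 20 to 120 N. Pads are 22 mm wide; open, the fingers measure 114 mm over their backs; the gripper's body (76 mm by 85 mm) begins 54 mm behind the grasp point. The pads swing forward as they close: fully open they stand 13 mm farther back than shut.
Start: joints at [80.816, 29.078, -13.613, 85.955, 7.202, 65.827, -8.869], TCP at [0.164, -0.603, 0.231] pointing down, gripper open.
Joint ranges: [-176.47, 176.47], [-13.61, 117.27], [-81.72, 77.17], [0.22, 143.17], [-87.28, 267.28], [10, 112.55], [-165.47, 165.47]. Speed limits (degrees/s): [136.94, 136.94, 180, 180, 180, 180, 180].

INTERFACE

Orientations are given as [roll, pitch, yaw] about the fixed x, y, z axes, in that order (R = Rz(yaw) Ry(pitch) Rx(roll)).
In Python, from plant import status, eyes, bot, finder gives the robot as it stands.
- The arm moves only by the tool carry_out, never from a script. Its argument "moves" is a list of rows, each a list of 5 numbers: the shift along the tool's x, y, z in units of 40 mm (1.0 is 40 mm), then the turn about the tool's z in rad, then the opening, from 0 (shut) to 1 (fully open). A call has 1 to 8 rows; each row is the pose to reach, as a shift and turn from the pose commanded when the call began, along the tool's axes at that moment; what a row does not reach only later rows make up. A row lasts 1/12 s, in which the tool goes at most 41.7 mm and 7.16 degrees, less where a joint would pass 70% of its speed; a pose out of reach is approached as far as the arm can. A call with a gripper value outside its range is refused whole. The fingers move at their own pace and stop on an object; "grip_force" is the grip in N (left out, the last holds). Time passes only in rows, so rows that repeat a pose let the fingers close. It gives the time, the measured TCP pose, the force, the opening and the grip force at its end, in the units of the state.
- status.sense(): the state, without advancing time (a new reading comes with each control period).
- eyes.snapshot(name): name is "scene" or "side" or "wrist"; returns (picture, depth): 480x640x3 uint8, red, green, blue; 480x640 float32, m along the optical axis (not along the pixel's ray), 0 where there is no reading.
- eyes.camera_model(name): a dict with "mtx" (3x3 intrinsics, pixels), "eye" and "attitude" of the camera in the world; the wrist camera has in their place "T_tool_cam" (4x4, takes a point from camera to tool coordinates, whose origin is the TCP and whose axes are the flange's). Camera axes: x right, y down, z forward; pixel columns grow to the right and rows downward; lengths in m; the calibration is good to about 2 mm. A picture is of the moment at which its call begins: read the wrist's pose just before it. camera_model takes no time and is no camera call.
- bot.job_done(): hands the job in; it is judged then, once.
Trained networks look in the newest picture that a camera, given by its name, has taken for a name from the list of things; names that differ only in an ending like _2 or _b are one class to them, and where a whole thing is asked for, a point or a joint stands for the part that bears it (a point fixed in the world has none). Each returns a list of dicts, best first, with "conf" (0 to 1); they miss things now and then, are a little off and sometimes report something else, mostly with a low value. They report only what shows in the picture. A call takes as long as a camera call.
- finder.cut_out(camera, name): "mask" (480x640 bool, what is visible of it) and "extent" ([centre column, centre row, width, height] in pixels, round what is visible of it).
The state is a dict: "time_s": time; "joints": joint angles; "qd": joint speeds; "tau": joint torques, N m; "tcp_pos": TCP position; "orientation": TCP orientation; "contact_force": force on the tool from outside, world axes, zero at the start; "torque": the same for the moment, N m; "finger_gap": finger opening in m; "finger_force": force on a finger pad.
Only numpy, scipy, OpenCV 4.12 (cv2) and the standard library are available. Lean on these libraries where they do the work, as an engineer would, in place of code of your own. Each camera call takes 0.05 s, during which the arm holds its last target. There are 200 camera calls.

TASK

Clear the ink bottle that was left on the loading board away into the grey tray, upright, and lay every carton on the board, each squarely inside an outlined place, so that the back row of three is full and any others lie in the front row of two. When they are all laid, take the locking pin from its parking hole, swing the sprung gate in alongside the cartons and drop the pin fully into the hole outside the gate so that it stays shut; do not knock over the jar.

Things in the scene. Friction and masses are not known exactly. Their poses are not given: they have to be found in the camera images.
- board: fixed plywood loading board 40 mm thick, slightly turned, with five places outlined in thin dark lines (150 x 180 mm in all), a sprung gate on its left and two pin holes, 15 mm wide, 34 mm deep. Origin: underside, below the pattern's middle in y, 10 mm nearer the robot than its middle in x; board spans x -115 to 105, y -125 to 165 mm. x away from the robot, y left, z up
- place1 (a point): centre, on the board's top, of a place in the back row of three (far from the robot); a carton here lies with its long side along board x; pitch 60 mm along board y, number 1 on the right (-y); neighbouring cartons have 6 mm between them when centred
- place2 (a point): centre, on the board's top, of a place in the back row of three (far from the robot); a carton here lies with its long side along board x; pitch 60 mm along board y, number 1 on the right (-y); neighbouring cartons have 6 mm between them when centred
- place3 (a point): centre, on the board's top, of a place in the back row of three (far from the robot); a carton here lies with its long side along board x; pitch 60 mm along board y, number 1 on the right (-y); neighbouring cartons have 6 mm between them when centred
- place4 (a point): centre, on the board's top, of a place in the front row of two (nearer the robot); a carton here lies with its long side along board y; pitch 90 mm along board y, number 4 on the right; neighbouring cartons have 6 mm between them when centred
- place5 (a point): centre, on the board's top, of a place in the front row of two (nearer the robot); a carton here lies with its long side along board y; pitch 90 mm along board y, number 4 on the right; neighbouring cartons have 6 mm between them when centred
- c1: one of up to five identical brown cardboard gable cartons (the number present varies): box 84 (its x) x 54 (its y) x 50 mm high, with an upright folded grip fin on top, 10 mm thick in y, 50 mm long in x, centred, from 50 to 78 mm above the underside; 0.2 kg. Starts on the table on the right. Origin: centre of its underside; z up
- c2: one of up to five identical brown cardboard gable cartons (the number present varies): box 84 (its x) x 54 (its y) x 50 mm high, with an upright folded grip fin on top, 10 mm thick in y, 50 mm long in x, centred, from 50 to 78 mm above the underside; 0.2 kg. Starts on the table on the right. Origin: centre of its underside; z up
- c3: one of up to five identical brown cardboard gable cartons (the number present varies): box 84 (its x) x 54 (its y) x 50 mm high, with an upright folded grip fin on top, 10 mm thick in y, 50 mm long in x, centred, from 50 to 78 mm above the underside; 0.2 kg. Starts on the table on the right. Origin: centre of its underside; z up
- c4: one of up to five identical brown cardboard gable cartons (the number present varies): box 84 (its x) x 54 (its y) x 50 mm high, with an upright folded grip fin on top, 10 mm thick in y, 50 mm long in x, centred, from 50 to 78 mm above the underside; 0.2 kg. Starts on the table on the right. Origin: centre of its underside; z up
- c5: one of up to five identical brown cardboard gable cartons (the number present varies): box 84 (its x) x 54 (its y) x 50 mm high, with an upright folded grip fin on top, 10 mm thick in y, 50 mm long in x, centred, from 50 to 78 mm above the underside; 0.2 kg. Starts on the table on the right. Origin: centre of its underside; z up
- gate (a joint): aluminium bar 160 mm long, 10 mm thick, 3 to 30 mm above the board's top, on a vertical hinge at the board's far left. 0 = sprung open, slanting out to the left 0.96 rad from board x; grows anticlockwise from above as it is swung in; 0.96 = closed, parallel to board x, 21 mm left of the outlines; stop 1.0. The spring returns it to 0 (0.1 Nm open, 0.34 Nm closed); pinned it rests at 0.88 to 0.96
- hinge (a point): the gate's hinge axis at the board's top, 85 mm in board x and 116 mm in board y from the board's origin; the bar runs from it at angle (joint 0.96) along -x of the board
- gate_tip (a point): free end of the gate bar, 165 mm from the hinge axis, mid-height and mid-thickness of the bar
- pin_hole (a point): centre of the mouth of the locking hole in the board's top, just outside (left of) the closed gate, 125 mm from the hinge along -x of the board and 15 mm along +y; 15 mm diameter, 34 mm deep, so a pin standing in it holds the gate closed
- park_hole (a point): centre of the mouth of the parking hole (same size) in the front right strip of the board, where the pin stands at the start
- pin: locking pin, upright: steel shank 12 mm diameter and 70 mm long with a chamfered foot, under a flat black head 35 mm (its x) by 14 mm (its y) by 35 mm high (70 to 105 mm above the foot); 80 g. Starts standing in the parking hole, its foot 6 mm above the board's underside, its head's long side within 0.5 rad of board x. Origin: centre of its foot; z along the shank to the head
- bottle: small amber ink bottle with a black cap, 44 mm diameter, 85 mm high, 0.15 kg, the glass straight-sided for its lower half, left standing on the outlined places. Origin: centre of its underside
- tray: fixed grey open tray on the left of the table, 120 (x) x 150 (y) x 30 mm high, walls and floor 5 mm. Origin: centre of its underside
- jar: squat glass jar with a white lid, 60 mm diameter, 60 mm high, 0.35 kg, standing among the cartons; not part of the job. Origin: centre of its underside

How it is judged (in metres and radians):
On the way, in this order (a step that is already met when the one before it is completed fails the run):
1. every carton lies in an outlined place, the back row full, while the gate is still open (((horizontal distance between c1 and place1 below 0.01 m and angle between the x axis of c1 and the x axis of board, either way round below 0.14 rad) or (horizontal distance between c1 and place2 below 0.01 m and angle between the x axis of c1 and the x axis of board, either way round below 0.14 rad) or (horizontal distance between c1 and place3 below 0.01 m and angle between the x axis of c1 and the x axis of board, either way round below 0.14 rad) or (horizontal distance between c1 and place4 below 0.01 m and angle between the x axis of c1 and the y axis of board, either way round below 0.14 rad) or (horizontal distance between c1 and place5 below 0.01 m and angle between the x axis of c1 and the y axis of board, either way round below 0.14 rad)) and z of each of c1, c2, c3, c4, c5 in the frame of board below 0.046 m and angle between each of c1, c2, c3, c4, c5's own z axis and vertical below 0.1 rad and ((horizontal distance between c2 and place1 below 0.01 m and angle between the x axis of c2 and the x axis of board, either way round below 0.14 rad) or (horizontal distance between c2 and place2 below 0.01 m and angle between the x axis of c2 and the x axis of board, either way round below 0.14 rad) or (horizontal distance between c2 and place3 below 0.01 m and angle between the x axis of c2 and the x axis of board, either way round below 0.14 rad) or (horizontal distance between c2 and place4 below 0.01 m and angle between the x axis of c2 and the y axis of board, either way round below 0.14 rad) or (horizontal distance between c2 and place5 below 0.01 m and angle between the x axis of c2 and the y axis of board, either way round below 0.14 rad)) and ((horizontal distance between c3 and place1 below 0.01 m and angle between the x axis of c3 and the x axis of board, either way round below 0.14 rad) or (horizontal distance between c3 and place2 below 0.01 m and angle between the x axis of c3 and the x axis of board, either way round below 0.14 rad) or (horizontal distance between c3 and place3 below 0.01 m and angle between the x axis of c3 and the x axis of board, either way round below 0.14 rad) or (horizontal distance between c3 and place4 below 0.01 m and angle between the x axis of c3 and the y axis of board, either way round below 0.14 rad) or (horizontal distance between c3 and place5 below 0.01 m and angle between the x axis of c3 and the y axis of board, either way round below 0.14 rad)) and ((horizontal distance between c4 and place1 below 0.01 m and angle between the x axis of c4 and the x axis of board, either way round below 0.14 rad) or (horizontal distance between c4 and place2 below 0.01 m and angle between the x axis of c4 and the x axis of board, either way round below 0.14 rad) or (horizontal distance between c4 and place3 below 0.01 m and angle between the x axis of c4 and the x axis of board, either way round below 0.14 rad) or (horizontal distance between c4 and place4 below 0.01 m and angle between the x axis of c4 and the y axis of board, either way round below 0.14 rad) or (horizontal distance between c4 and place5 below 0.01 m and angle between the x axis of c4 and the y axis of board, either way round below 0.14 rad)) and ((horizontal distance between c5 and place1 below 0.01 m and angle between the x axis of c5 and the x axis of board, either way round below 0.14 rad) or (horizontal distance between c5 and place2 below 0.01 m and angle between the x axis of c5 and the x axis of board, either way round below 0.14 rad) or (horizontal distance between c5 and place3 below 0.01 m and angle between the x axis of c5 and the x axis of board, either way round below 0.14 rad) or (horizontal distance between c5 and place4 below 0.01 m and angle between the x axis of c5 and the y axis of board, either way round below 0.14 rad) or (horizontal distance between c5 and place5 below 0.01 m and angle between the x axis of c5 and the y axis of board, either way round below 0.14 rad)) and ((horizontal distance between c1 and place1 below 0.01 m and angle between the x axis of c1 and the x axis of board, either way round below 0.14 rad) or (horizontal distance between c2 and place1 below 0.01 m and angle between the x axis of c2 and the x axis of board, either way round below 0.14 rad) or (horizontal distance between c3 and place1 below 0.01 m and angle between the x axis of c3 and the x axis of board, either way round below 0.14 rad) or (horizontal distance between c4 and place1 below 0.01 m and angle between the x axis of c4 and the x axis of board, either way round below 0.14 rad) or (horizontal distance between c5 and place1 below 0.01 m and angle between the x axis of c5 and the x axis of board, either way round below 0.14 rad)) and ((horizontal distance between c1 and place2 below 0.01 m and angle between the x axis of c1 and the x axis of board, either way round below 0.14 rad) or (horizontal distance between c2 and place2 below 0.01 m and angle between the x axis of c2 and the x axis of board, either way round below 0.14 rad) or (horizontal distance between c3 and place2 below 0.01 m and angle between the x axis of c3 and the x axis of board, either way round below 0.14 rad) or (horizontal distance between c4 and place2 below 0.01 m and angle between the x axis of c4 and the x axis of board, either way round below 0.14 rad) or (horizontal distance between c5 and place2 below 0.01 m and angle between the x axis of c5 and the x axis of board, either way round below 0.14 rad)) and ((horizontal distance between c1 and place3 below 0.01 m and angle between the x axis of c1 and the x axis of board, either way round below 0.14 rad) or (horizontal distance between c2 and place3 below 0.01 m and angle between the x axis of c2 and the x axis of board, either way round below 0.14 rad) or (horizontal distance between c3 and place3 below 0.01 m and angle between the x axis of c3 and the x axis of board, either way round below 0.14 rad) or (horizontal distance between c4 and place3 below 0.01 m and angle between the x axis of c4 and the x axis of board, either way round below 0.14 rad) or (horizontal distance between c5 and place3 below 0.01 m and angle between the x axis of c5 and the x axis of board, either way round below 0.14 rad)) and value of joint gate below 0.3 rad), for 0.2 s.
2. the gate is swung in and held by the pin in its hole (value of joint gate above 0.85 rad and horizontal distance between pin and pin_hole below 0.007 m and z of pin in the frame of board below 0.016 m), for 0.3 s.
At the end, for the whole second after the job is handed in: Every carton lies flat within 10 mm and 0.14 rad of a place, the back three all filled; gate above 0.85, held by the pin in the pin hole (foot within 7 mm, 24 mm deep or more); the bottle upright in the tray; all at rest (all of step 2 and ((horizontal distance between c1 and place1 below 0.01 m and angle between the x axis of c1 and the x axis of board, either way round below 0.14 rad) or (horizontal distance between c1 and place2 below 0.01 m and angle between the x axis of c1 and the x axis of board, either way round below 0.14 rad) or (horizontal distance between c1 and place3 below 0.01 m and angle between the x axis of c1 and the x axis of board, either way round below 0.14 rad) or (horizontal distance between c1 and place4 below 0.01 m and angle between the x axis of c1 and the y axis of board, either way round below 0.14 rad) or (horizontal distance between c1 and place5 below 0.01 m and angle between the x axis of c1 and the y axis of board, either way round below 0.14 rad)) and z of each of c1, c2, c3, c4, c5 in the frame of board below 0.046 m and angle between each of c1, c2, c3, c4, c5's own z axis and vertical below 0.1 rad and ((horizontal distance between c2 and place1 below 0.01 m and angle between the x axis of c2 and the x axis of board, either way round below 0.14 rad) or (horizontal distance between c2 and place2 below 0.01 m and angle between the x axis of c2 and the x axis of board, either way round below 0.14 rad) or (horizontal distance between c2 and place3 below 0.01 m and angle between the x axis of c2 and the x axis of board, either way round below 0.14 rad) or (horizontal distance between c2 and place4 below 0.01 m and angle between the x axis of c2 and the y axis of board, either way round below 0.14 rad) or (horizontal distance between c2 and place5 below 0.01 m and angle between the x axis of c2 and the y axis of board, either way round below 0.14 rad)) and ((horizontal distance between c3 and place1 below 0.01 m and angle between the x axis of c3 and the x axis of board, either way round below 0.14 rad) or (horizontal distance between c3 and place2 below 0.01 m and angle between the x axis of c3 and the x axis of board, either way round below 0.14 rad) or (horizontal distance between c3 and place3 below 0.01 m and angle between the x axis of c3 and the x axis of board, either way round below 0.14 rad) or (horizontal distance between c3 and place4 below 0.01 m and angle between the x axis of c3 and the y axis of board, either way round below 0.14 rad) or (horizontal distance between c3 and place5 below 0.01 m and angle between the x axis of c3 and the y axis of board, either way round below 0.14 rad)) and ((horizontal distance between c4 and place1 below 0.01 m and angle between the x axis of c4 and the x axis of board, either way round below 0.14 rad) or (horizontal distance between c4 and place2 below 0.01 m and angle between the x axis of c4 and the x axis of board, either way round below 0.14 rad) or (horizontal distance between c4 and place3 below 0.01 m and angle between the x axis of c4 and the x axis of board, either way round below 0.14 rad) or (horizontal distance between c4 and place4 below 0.01 m and angle between the x axis of c4 and the y axis of board, either way round below 0.14 rad) or (horizontal distance between c4 and place5 below 0.01 m and angle between the x axis of c4 and the y axis of board, either way round below 0.14 rad)) and ((horizontal distance between c5 and place1 below 0.01 m and angle between the x axis of c5 and the x axis of board, either way round below 0.14 rad) or (horizontal distance between c5 and place2 below 0.01 m and angle between the x axis of c5 and the x axis of board, either way round below 0.14 rad) or (horizontal distance between c5 and place3 below 0.01 m and angle between the x axis of c5 and the x axis of board, either way round below 0.14 rad) or (horizontal distance between c5 and place4 below 0.01 m and angle between the x axis of c5 and the y axis of board, either way round below 0.14 rad) or (horizontal distance between c5 and place5 below 0.01 m and angle between the x axis of c5 and the y axis of board, either way round below 0.14 rad)) and ((horizontal distance between c1 and place1 below 0.01 m and angle between the x axis of c1 and the x axis of board, either way round below 0.14 rad) or (horizontal distance between c2 and place1 below 0.01 m and angle between the x axis of c2 and the x axis of board, either way round below 0.14 rad) or (horizontal distance between c3 and place1 below 0.01 m and angle between the x axis of c3 and the x axis of board, either way round below 0.14 rad) or (horizontal distance between c4 and place1 below 0.01 m and angle between the x axis of c4 and the x axis of board, either way round below 0.14 rad) or (horizontal distance between c5 and place1 below 0.01 m and angle between the x axis of c5 and the x axis of board, either way round below 0.14 rad)) and ((horizontal distance between c1 and place2 below 0.01 m and angle between the x axis of c1 and the x axis of board, either way round below 0.14 rad) or (horizontal distance between c2 and place2 below 0.01 m and angle between the x axis of c2 and the x axis of board, either way round below 0.14 rad) or (horizontal distance between c3 and place2 below 0.01 m and angle between the x axis of c3 and the x axis of board, either way round below 0.14 rad) or (horizontal distance between c4 and place2 below 0.01 m and angle between the x axis of c4 and the x axis of board, either way round below 0.14 rad) or (horizontal distance between c5 and place2 below 0.01 m and angle between the x axis of c5 and the x axis of board, either way round below 0.14 rad)) and ((horizontal distance between c1 and place3 below 0.01 m and angle between the x axis of c1 and the x axis of board, either way round below 0.14 rad) or (horizontal distance between c2 and place3 below 0.01 m and angle between the x axis of c2 and the x axis of board, either way round below 0.14 rad) or (horizontal distance between c3 and place3 below 0.01 m and angle between the x axis of c3 and the x axis of board, either way round below 0.14 rad) or (horizontal distance between c4 and place3 below 0.01 m and angle between the x axis of c4 and the x axis of board, either way round below 0.14 rad) or (horizontal distance between c5 and place3 below 0.01 m and angle between the x axis of c5 and the x axis of board, either way round below 0.14 rad)) and horizontal distance between bottle and tray below 0.06 m and height (world z) of bottle below 0.02 m and angle between bottle's own z axis and vertical below 0.15 rad and linear speed of each of c1, c2, c3, c4, c5, bottle, pin below 0.03 m/s); the robot touches nothing.
It fails at once if the jar is knocked over (angle between jar's own z axis and vertical above 0.6 rad).
Of c1, c2, c3, c4, c5 only 3 to 5 are there at a start; the rules pass over those that are not, and their reading is None.
At some moment in a run one of c1, c2, c3, c4, c5 may be knocked a few centimetres aside while the robot is not near it.
It also fails if it takes over 210 s, if anything falls off the work surface, if the arm or the gripper's body presses on something with over 40 N, if the wrist force passes 120 N, or if a joint passes its speed limit or range.

## Working session

There is one attempt and no reset: what is moved stays moved. The work goes in short steps, Python scripts to look and compute and a tool call to move; the robot and the scene stay as the last step left them, time stands still between calls to the robot, and variables do not carry over. Pictures are saved under pics/ and viewed, at most 14 in all, crops included, and the job is handed in when it is done.

Besides the shell and the picture viewer there is one more tool, called after ">>>" as a command line: name --pt "numbers of a row" for each row, then --argument value for the rest. carry_out: Moves the arm, as the interface text tells. Its arguments: {"type":"object","properties":{"moves":{"type":"array","items":{"type":"array","items":{"type":"number"}}},"grip_force":{"type":"number"}},"required":["moves"]}

```bash
ls; mkdir -p pics; python3 - <<'E'
from plant import status, eyes, bot, finder
import cv2, numpy as np
s=status.sense(); print(s)
for n in ["scene","side","wrist"]:
    p,d=eyes.snapshot(n); cv2.imwrite(f"pics/{n}0.png",p[:,:,::-1]); np.save(f"pics/{n}0.npy",d)
    print(n,eyes.camera_model(n))
print(bot.grip_depth)
E
```

```text
pics
{'time_s': 0.0, 'joints': array([ 80.81323258,  29.12581871, -13.61015687,  86.00836966,
         7.20281305,  65.82605907,  -8.86951339]), 'qd': array([-0.01418992, -0.02961767, -0.09406484,  0.03111384, -0.03734418,
        0.11371123,  0.09408987]), 'tau': array([ 3.36504299e-04, -6.20591855e+01, -2.18708865e+00, -2.49649125e+01,
        1.24985841e-02,  1.19796352e-02, -1.53676751e-05]), 'tcp_pos': array([ 0.16400047, -0.6025871 ,  0.23042927]), 'orientation': array([-1.79898745e+02,  1.90705983e-03,  1.52334804e+01]), 'contact_force': array([ 0.41478633, -0.46045119, -0.18533508]), 'torque': array([-0.02856103,  0.05283682, -0.02016746]), 'finger_force': 0.0, 'finger_gap': 0.08535672408572884}
scene {'mtx': array([[461.04283145,   0.        , 320.71821311],
       [  0.        , 461.04283145, 239.56049585],
       [  0.        ,   0.        ,   1.        ]]), 'eye': array([1.27919781, 0.34489932, 0.60093909]), 'attitude': array([-122.96111584,    0.63009178,  114.43599977])}
side {'mtx': array([[490.72458927,   0.        , 328.58148339],
       [  0.        , 490.72458927, 238.98690361],
       [  0.        ,   0.        ,   1.        ]]), 'eye': array([ 0.3049805 , -0.70030893,  0.70873118]), 'attitude': array([-131.66446313,    0.73169291,  -20.23900005])}
wrist {'mtx': array([[344.83363864,   0.        , 320.55084844],
       [  0.        , 344.83363864, 240.96310491],
       [  0.        ,   0.        ,   1.        ]]), 'T_tool_cam': array([[ 3.41100857e-05, -9.63895430e-01, -2.66281052e-01,
         6.85752138e-02],
       [ 9.99999992e-01,  4.67490580e-07,  1.26405815e-04,
         1.24844087e-03],
       [-1.21717504e-04, -2.66281054e-01,  9.63895422e-01,
        -1.41846599e-01],
       [ 0.00000000e+00,  0.00000000e+00,  0.00000000e+00,
         1.00000000e+00]])}
0.0187
```

View pics/scene0.png

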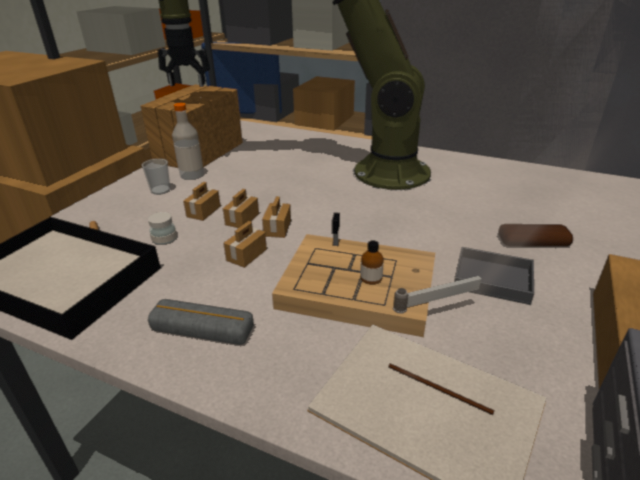

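View pics/side0.png

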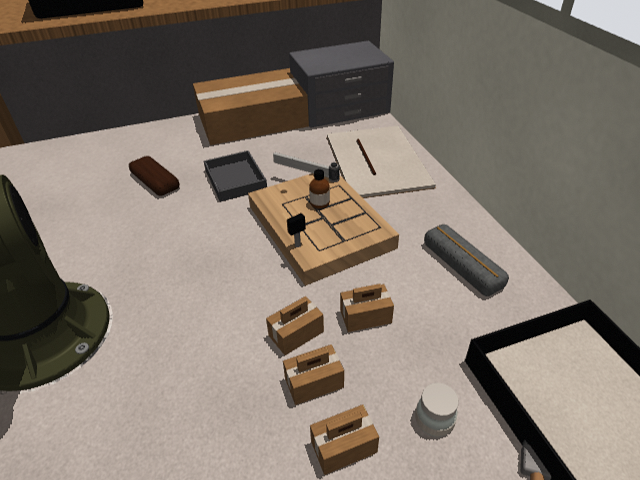

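The scene shows the board with the bottle at about (372,262), the pin at (336,225), the open gate and tray at (495,272), four cartons (202,202), (240,208), (277,217), (245,244), and the jar at (162,228). The side view shows the same four cartons.

```bash
cat > h.py <<'E'
from plant import status, eyes, bot, finder
import cv2, numpy as np
from scipy.spatial.transform import Rotation as Ro
def pose(n):
    m=eyes.camera_model(n); T=np.eye(4)
    if n=="wrist":
        s=status.sense(); T[:3,:3]=Ro.from_euler('xyz',s['orientation'],degrees=True).as_matrix(); T[:3,3]=s['tcp_pos']
        return m['mtx'],T@m['T_tool_cam']
    T[:3,:3]=Ro.from_euler('xyz',m['attitude'],degrees=True).as_matrix(); T[:3,3]=m['eye']; return m['mtx'],T
def look(n):
    K,T=pose(n); p,d=eyes.snapshot(n)
    v,u=np.mgrid[:480,:640]
    X=np.stack([(u-K[0,2])/K[0,0]*d,(v-K[1,2])/K[1,1]*d,d],-1)@T[:3,:3].T+T[:3,3]
    X[d==0]=np.nan
    return p,X
def seg(n,name,X,minc=.3):
    return [(r['conf'],X[r['mask']][~np.isnan(X[r['mask']][:,0])],r['extent']) for r in finder.cut_out(n,name) if r['conf']>=minc]
def proj(n,P):
    K,T=pose(n); q=(np.asarray(P)-T[:3,3])@T[:3,:3]; q=q@K.T; return q[:,:2]/q[:,2:]
def rect(P):
    (c,wh,a)=cv2.minAreaRect(P[:,:2].astype(np.float32)); w,h=wh
    if w<h: w,h,a=h,w,a+90
    return np.round(c,4),round(w,4),round(h,4),round((a+90)%180-90,2)
def pca(P):
    c=P[:,:2].mean(0); w,V=np.linalg.eigh(np.cov((P[:,:2]-c).T)); a=np.degrees(np.arctan2(V[1,1],V[0,1]))
    return np.round(c,4),round((a+90)%180-90,2)
def go(x,y,z,yaw=None):
    "row numbers from the present pose to TCP x,y,z and yaw (mod 180)"
    s=status.sense(); R=Ro.from_euler('xyz',s['orientation'],degrees=True).as_matrix()
    d=R.T@(np.array([x,y,z])-s['tcp_pos'])/.04
    t=0 if yaw is None else -((yaw-s['orientation'][2]+90)%180-90)
    return np.round(np.r_[d,np.radians(t)],3)
E
python3 - <<'E'
from h import *
for n in ["scene","side"]:
    p,X=look(n)
    for nm in ["board","c1","pin","bottle","tray","jar"]:
        for c,P,e in seg(n,nm,X):
            z=P[:,2]; print(n,nm,round(c,2),np.round(e),len(P),"z",np.round(np.percentile(z,[1,50,99]),3),end=' ')
            if nm=="board": Q=P[(abs(z-.04)<.006)]; print(rect(Q), np.median(Q[:,2]))
            elif nm=="c1":
                Q=P[z>.06]; B=P[(z>.044)&(z<.055)]
                print("fin",pca(Q) if len(Q)>5 else 0,"top",rect(B) if len(B)>5 else 0)
            else: print(rect(P))
E
```

```text
scene board 0.58 [375. 288. 207. 105.] 11976 z [-0.001  0.038  0.072] (array([0.5629, 0.141 ]), 0.3779, 0.2266, -81.77) 0.03863302938578356
scene board 0.4 [160. 227.  29.  32.] 754 z [-0.002  0.036  0.06 ] (array([ 0.5943, -0.3863]), 0.051, 0.0283, -47.06) 0.03857357914500198
scene c1 0.96 [240. 209.  33.  37.] 957 z [-0.001  0.041  0.077] fin (array([ 0.4352, -0.2687]), np.float64(16.78)) top (array([ 0.4315, -0.2706]), 0.089, 0.0552, -0.05)
scene c1 0.94 [204. 201.  32.  39.] 904 z [0.002 0.039 0.077] fin (array([ 0.4387, -0.3852]), np.float64(1.87)) top (array([ 0.4368, -0.3852]), 0.088, 0.0516, 1.05)
scene c1 0.84 [248. 245.  42.  42.] 1333 z [-0.001  0.041  0.077] fin (array([ 0.568 , -0.1726]), np.float64(-8.74)) top (array([ 0.5633, -0.1747]), 0.0871, 0.0574, -5.34)
scene c1 0.68 [276. 216.  31.  41.] 909 z [-0.002  0.043  0.077] fin (array([ 0.4367, -0.1639]), np.float64(15.01)) top (array([ 0.4305, -0.1663]), 0.0914, 0.0541, 15.81)
scene pin 0.51 [377. 287. 207.  99.] 11569 z [0.002 0.038 0.071] (array([0.5349, 0.1258]), 0.398, 0.2864, -81.52)
scene bottle 0.74 [372. 261.  
[... 1129 characters left out ...]
]), 0.0844, 0.0558, -7.0)
side c1 0.57 [315. 375.  60.  60.] 2523 z [0.002 0.05  0.08 ] fin (array([ 0.4264, -0.2747]), np.float64(1.08)) top (array([ 0.4273, -0.2726]), 0.0847, 0.0556, 2.76)
side c1 0.55 [347. 439.  68.  68.] 3167 z [0.003 0.05  0.08 ] fin (array([ 0.4324, -0.3913]), np.float64(1.44)) top (array([ 0.4333, -0.3893]), 0.0848, 0.0551, 2.37)
side bottle 0.74 [322. 189.  21.  37.] 642 z [0.041 0.086 0.126] (array([0.5906, 0.1684]), 0.131, 0.044, 74.23)
side tray 0.86 [237. 176.  62.  55.] 2166 z [-0.     0.007  0.032] (array([0.4352, 0.3745]), 0.2071, 0.1347, -85.74)
side jar 0.59 [435. 408.  38.  54.] 1748 z [0.009 0.058 0.063] (array([ 0.5767, -0.4001]), 0.0562, 0.0549, 87.86)
```

```bash
python3 - <<'E'
from h import *
print(go(.45,-.25,.30,8)); print(go(.45,-.25,.30,8)/2)
E
```

```text
[ 9.214 -6.639 -1.718  0.126]
[ 4.607  -3.3195 -0.859   0.063 ]
```

>>> carry_out --pt "1 -0.7 -0.2 0 1" --pt "2 -1.4 -0.4 0 1" --pt "3 -2.1 -0.6 0 1" --pt "4 -2.9 -0.8 0 1" --pt "5 -3.6 -1.1 0 1" --pt "6 -4.3 -1.3 0 1" --pt "7 -5 -1.5 0 1" --pt "7.5 -5.4 -1.7 0 1"

```text
time_s: 1.52
tcp_pos: [0.3718, -0.3467, 0.2907]
orientation: [180.0, -0.0, 15.2]
contact_force: [0.1, -0.3, -1.1]
finger_gap: 0.0851
finger_force: 0.0
```

>>> carry_out --pt "1 -0.7 0 0.06 1" --pt "1.7 -1.24 0 0.126 1" --pt "1.7 -1.24 0 0.126 1" --pt "1.7 -1.24 0 0.126 1" --pt "1.7 -1.24 0 0.126 1"

```text
time_s: 1.93
tcp_pos: [0.4234, -0.2829, 0.2902]
orientation: [180.0, 0.0, 8.1]
contact_force: [0.0, -0.7, -0.1]
finger_gap: 0.0854
finger_force: 0.0
```

```bash
cat >> h.py <<'E'
def cartons(n,X,minc=.4):
    out=[]
    for c,P,e in seg(n,"c1",X,minc):
        z=P[:,2]; Q=P[(z>.066)&(z<.085)]; B=P[(z>.044)&(z<.056)]
        print(n,round(c,2),np.round(e),len(P),"fin",pca(Q) if len(Q)>5 else 0,"top",rect(B) if len(B)>5 else 0, np.round(np.percentile(z,[1,99]),3))
E
python3 - <<'E'
from h import *
p,X=look("wrist"); cv2.imwrite("pics/w1.png",p[:,:,::-1]); np.save("pics/w1X.npy",X)
cartons("wrist",X)
for c,P,e in seg("wrist","jar",X): print(c,e,rect(P[P[:,2]>.055]))
print(status.sense()['tcp_pos'])
print(go(.55,.11,.32,8))
E
```

```text
wrist 0.88 [239.  59.  76. 107.] 5746 fin (array([ 0.5638, -0.1755]), np.float64(-6.45)) top (array([ 0.5641, -0.1744]), 0.085, 0.0544, -6.28) [0.002 0.078]
wrist 0.78 [310. 201.  56.  78.] 3658 fin (array([ 0.4313, -0.2713]), np.float64(1.59)) top (array([ 0.4302, -0.2713]), 0.0844, 0.0538, 1.6) [0.024 0.078]
wrist 0.68 [220. 187.  69.  86.] 4338 fin (array([ 0.4332, -0.1674]), np.float64(17.06)) top (array([ 0.4323, -0.1665]), 0.0844, 0.0543, 16.66) [0.005 0.078]
wrist 0.57 [411. 210.  65.  82.] 4152 fin (array([ 0.437 , -0.3868]), np.float64(1.78)) top (array([ 0.4361, -0.388 ]), 0.0845, 0.0543, 1.99) [0.004 0.078]
wrist 0.5 [ 72.  64. 141. 128.] 15670 fin (array([0.4938, 0.0115]), np.float64(8.89)) top (array([0.4953, 0.0152]), 0.0114, 0.0023, 0.93) [-0.     0.041]
wrist 0.44 [445.  73.  70.  71.] 3545 fin 0 top (array([ 0.5737, -0.383 ]), 0.0518, 0.0215, 33.75) [0.008 0.061]
0.78 [447.0, 72.3, 73.7, 67.9] (array([ 0.5821, -0.396 ]), 0.0524, 0.052, -11.13)
[ 0.42252347 -0.28422646  0.29011841]
[ 4.505e+00 -9.327e+00 -7.520e-01 -2.000e-03]
```

View pics/w1.png

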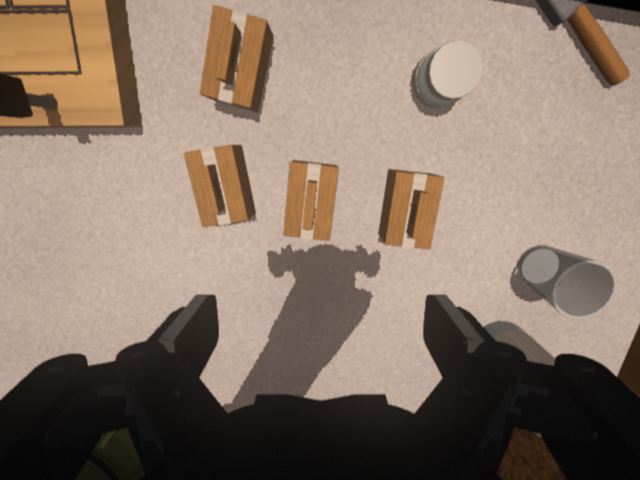

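Wrist view: four cartons at (236,58), (220,187), (310,201), (411,208), jar at (448,75), board's right edge at left; sizes fit 84 x 54 mm. Moving over the board.

>>> carry_out --pt "0.5 -1 0 0 1" --pt "1 -2 -0.1 0 1" --pt "1.4 -3 -0.2 0 1" --pt "1.9 -4 -0.3 0 1" --pt "2.4 -5 -0.4 0 1" --pt "2.8 -5.9 -0.5 0 1" --pt "3.2 -6.8 -0.6 0 1" --pt "3.4 -7.6 -0.7 0 1"

```text
time_s: 2.75
tcp_pos: [0.5165, 0.0357, 0.3181]
orientation: [180.0, -0.0, 7.8]
contact_force: [1.3, -0.3, -0.3]
finger_gap: 0.0854
finger_force: 0.0
```

>>> carry_out --pt "0.5 -1 0 0 1" --pt "0.8 -1.8 0 0 1" --pt "0.8 -1.8 0 0 1" --pt "0.8 -1.8 0 0 1"

```text
time_s: 3.08
tcp_pos: [0.5374, 0.1127, 0.3176]
orientation: [-180.0, 0.0, 8.2]
contact_force: [-0.1, -1.5, 0.1]
finger_gap: 0.0855
finger_force: 0.0
```

```bash
python3 - <<'E'
from h import *
p,X=look("wrist"); cv2.imwrite("pics/w2.png",p[:,:,::-1]); np.save("pics/w2X.npy",X)
print(status.sense()['tcp_pos'],status.sense()['orientation'])
for nm in ["board","pin","bottle","tray"]:
  for c,P,e in seg("wrist",nm,X):
    z=P[:,2]
    print(nm,round(c,2),np.round(e),np.round(np.percentile(z,[1,50,99]),3),rect(P[abs(z-.04)<.004]) if nm=="board" else rect(P), end=' ')
    if nm=="bottle": print(rect(P[(z>.117)]), np.nanmax(z))
    elif nm=="pin": print(rect(P[z>.08]),pca(P[z>.08]), np.nanmax(z))
    elif nm=="tray": print(rect(P[abs(z-.03)<.004]))
    else: print()
E
```

```text
[0.53741699 0.11054104 0.31759384] [1.79974804e+02 5.04348838e-02 7.99660561e+00]
board 0.96 [299. 173. 336. 184.] [0.037 0.039 0.072] (array([0.5711, 0.099 ]), 0.2906, 0.2208, -81.61) 
pin 0.83 [398. 262.  21.  41.] [0.038 0.109 0.112] (array([0.4958, 0.0176]), 0.0348, 0.0142, 15.03) (array([0.4958, 0.0176]), 0.0348, 0.0142, 15.03) (array([0.4981, 0.0198]), np.float64(12.95)) 0.11230447646654945
pin 0.46 [296. 172. 337. 189.] [0.037 0.039 0.072] (array([0.5588, 0.1524]), 0.4329, 0.2444, -81.52) (array([0.5856, 0.1114]), 0.2399, 0.0192, 56.95) (array([0.6401, 0.1979]), np.float64(57.24)) 0.10951177998630102
bottle 0.56 [308. 167.  39.  41.] [0.08  0.099 0.125] (array([0.5839, 0.13  ]), 0.0428, 0.0426, 32.73) (array([0.5829, 0.1303]), 0.0207, 0.0204, -2.37) 0.1260679805561642
bottle 0.3 [297. 172. 334. 189.] [0.037 0.039 0.072] (array([0.566 , 0.1342]), 0.3913, 0.2209, -81.77) (array([0., 0.]), 0.0, 0.0, 0.0) 0.09534365114068527
tray 0.84 [131. 252. 128.  97.] [0.002 0.005 0.03 ] (array([0.4251, 0.3602]), 0.1729, 0.1366, -86.14) (array([0.4341, 0.3501]), 0.151, 0.1198, -86.29)
```

View pics/w2.png

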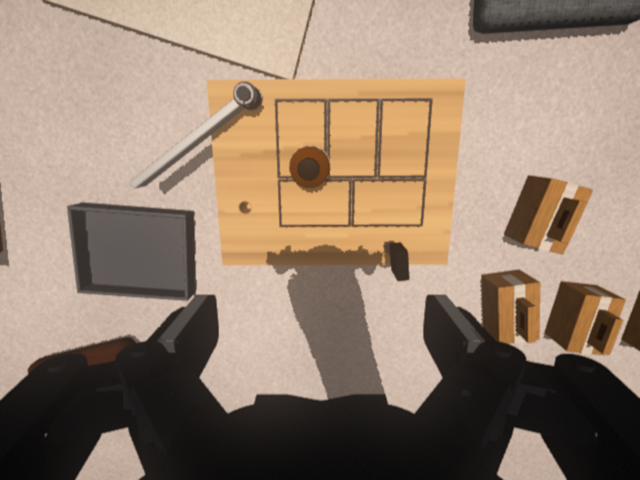

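Wrist view: board outlined (top 290 x 220 mm as stated), bottle at (309,168), pin head (399,262), gate open from (245,95) to (137,183), lock hole (245,207), tray (131,252).

```bash
cat >> h.py <<'E'
BO=np.array([.5790,.0799]); BY=8.39
def b2w(x,y,O=None,Y=None):
    O=BO if O is None else O; a=np.radians(BY if Y is None else Y)
    return O+np.array([np.cos(a)*x-np.sin(a)*y,np.sin(a)*x+np.cos(a)*y])
PL={1:(.04,-.06),2:(.04,0),3:(.04,.06),4:(-.035,-.045),5:(-.035,.045)}
E
python3 - <<'E'
from h import *
from scipy.optimize import minimize
g=cv2.GaussianBlur(cv2.cvtColor(cv2.imread("pics/w2.png"),cv2.COLOR_BGR2GRAY),(0,0),1.5).astype(float)
L=[((-.065,-.09),(-.065,.09)),((.085,-.09),(.085,.09)),((-.005,-.09),(-.005,.09)),((-.065,-.09),(.085,-.09)),((-.065,.09),(.085,.09)),((-.005,-.03),(.085,-.03)),((-.005,.03),(.085,.03)),((-.065,0),(-.005,0))]
def pts(O,Y): return np.array([[*b2w(*(np.array(a)+(np.array(b)-a)*t),O,Y),.04] for a,b in L for t in np.linspace(0,1,40)])
K,T=pose("wrist")
def f(v):
    q=(pts(BO+v[:2]/1e3,BY+v[2])-T[:3,3])@T[:3,:3]@K.T; q=(q[:,:2]/q[:,2:]).astype(np.float32)
    return cv2.remap(g.astype(np.float32),q[:,:1],q[:,1:],cv2.INTER_LINEAR).mean()
r=minimize(f,[0,0,0],method="Nelder-Mead",options=dict(initial_simplex=[[0,0,0],[3,0,0],[0,3,0],[0,0,1]]))
print(f([0,0,0]),r.x,r.fun)
for k,v in PL.items(): print(k,b2w(*v))
print("hole",b2w(-.04,.131),"hinge",b2w(.085,.116))
print(go(.5835,.130,.059,8.4))
E
```

```text
Traceback (most recent call last):
TypeError: unsupported operand type(s) for /: 'list' and 'float'
```

```bash
python3 - <<'E'
from h import *
from scipy.optimize import minimize
g=cv2.GaussianBlur(cv2.cvtColor(cv2.imread("pics/w2.png"),cv2.COLOR_BGR2GRAY),(0,0),1.5).astype(np.float32)
L=[((-.065,-.09),(-.065,.09)),((.085,-.09),(.085,.09)),((-.005,-.09),(-.005,.09)),((-.065,-.09),(.085,-.09)),((-.065,.09),(.085,.09)),((-.005,-.03),(.085,-.03)),((-.005,.03),(.085,.03)),((-.065,0),(-.005,0))]
def pts(O,Y): return np.array([[*b2w(*(np.array(a)+(np.array(b)-a)*t),O,Y),.04] for a,b in L for t in np.linspace(0,1,40)])
K,T=pose("wrist")
def f(v):
    v=np.asarray(v,float); q=(pts(BO+v[:2]/1e3,BY+v[2])-T[:3,3])@T[:3,:3]@K.T; q=(q[:,:2]/q[:,2:]).astype(np.float32)
    return cv2.remap(g,q[:,:1],q[:,1:],cv2.INTER_LINEAR).mean()
r=minimize(f,[0,0,0],method="Nelder-Mead",options=dict(initial_simplex=[[0,0,0],[3,0,0],[0,3,0],[0,0,1]]))
print(f([0,0,0]),r.x,r.fun)
for k,v in PL.items(): print(k,b2w(*v))
print("hole",b2w(-.04,.131),"hinge",b2w(.085,.116))
print(go(.5835,.130,.059,8.4))
E
```

```text
138.65927 [-1.05101693 -3.89491413 -0.15759924] 123.25221252441406
1 [0.62732653 0.02637855]
2 [0.61857191 0.08573641]
3 [0.60981729 0.14509428]
4 [0.55094054 0.03027474]
5 [0.53780861 0.11931154]
hole [0.52031383 0.2036616 ] hinge [0.64616471 0.20706093]
[ 1.214 -0.364  6.476 -0.01 ]
```

```bash
cat > fit.py <<'E'
from h import *
from scipy.optimize import minimize
L=[((-.065,-.09),(-.065,.09)),((.085,-.09),(.085,.09)),((-.005,-.09),(-.005,.09)),((-.065,-.09),(.085,-.09)),((-.065,.09),(.085,.09)),((-.005,-.03),(.085,-.03)),((-.005,.03),(.085,.03)),((-.065,0),(-.005,0))]
def pts(O,Y): return np.array([[*b2w(*(np.array(a)+(np.array(b)-a)*t),O,Y),.04] for a,b in L for t in np.linspace(0,1,40)])
print(status.sense()['tcp_pos'],status.sense()['qd'].round(2))
K,T=pose("wrist"); p,X=look("wrist")
g=cv2.GaussianBlur(cv2.cvtColor(p,cv2.COLOR_RGB2GRAY),(0,0),1.5).astype(np.float32)
def f(v):
    v=np.asarray(v,float); q=(pts(BO+v[:2]/1e3,BY+v[2])-T[:3,3])@T[:3,:3]@K.T; q=(q[:,:2]/q[:,2:]).astype(np.float32)
    return cv2.remap(g,q[:,:1],q[:,1:],cv2.INTER_LINEAR).mean()
r=minimize(f,[0,0,0],method="Nelder-Mead",options=dict(initial_simplex=[[0,0,0],[3,0,0],[0,3,0],[0,0,1]]))
print(f([0,0,0]),r.x,r.fun)
E
cat > m.py <<'E'
from fit import *
for nm in ["board","bottle","pin","tray"]:
  for c,P,e in seg("wrist",nm,X,.5):
    z=P[:,2]; k=dict(board=abs(z-.04)<.004,bottle=z>.117,pin=z>.106,tray=abs(z-.03)<.004)[nm]
    print(nm,c,rect(P[k]))
E
python3 m.py
```

```text
[0.53738934 0.10917803 0.3180499 ] [-0.13 -0.08 -0.33 -0.17 -0.01 -0.07 -0.15]
125.1816 [-1.07849888  0.38966541  0.12006535] 124.68363952636719
board 0.71 (array([0.5663, 0.1304]), 0.3541, 0.2204, -81.57)
bottle 0.76 (array([0.5829, 0.1306]), 0.0209, 0.0202, 8.07)
pin 0.64 (array([0.4958, 0.0175]), 0.0344, 0.0142, 15.65)
tray 0.98 (array([0.4337, 0.3502]), 0.1513, 0.1204, -86.2)
```

>>> carry_out --pt "0.5 -0.2 0.7 0 1" --pt "1.2 -0.37 1.5 0 1" --pt "1.2 -0.37 2.4 0 1" --pt "1.2 -0.37 3.3 0 1" --pt "1.2 -0.37 4.2 0 1" --pt "1.2 -0.37 5 0 1" --pt "1.2 -0.37 5.5 0 1" --pt "1.2 -0.37 5.5 0 1"

```text
time_s: 4.25
tcp_pos: [0.5801, 0.1315, 0.0936]
orientation: [180.0, 0.4, 8.0]
contact_force: [-0.7, -0.5, -0.4]
finger_gap: 0.0853
finger_force: 0.0
```

```bash
sed -i 's/^BO=.*/BO=np.array([.5785,.0801]); BY=8.45/' h.py; python3 - <<'E'
from h import *
print(status.sense()['tcp_pos'],go(.583,.1304,.059,8.45))
E
```

```text
[0.58009763 0.13152745 0.09355043] [ 0.075  0.037  0.863 -0.008]
```

>>> carry_out --grip_force 40 --pt "0.05 0 0.5 0 1" --pt "0.05 0 0.9 0 1" --pt "0.05 0 0.9 0 1" --pt "0.05 0 0.9 0 0.3" --pt "0.05 0 0.9 0 0.3" --pt "0.05 0 0.9 0 0.3" --pt "0.05 0 0.9 0 0.3" --pt "0.05 0 0.9 0 0.3"

```text
time_s: 4.92
tcp_pos: [0.5856, 0.1331, 0.0638]
orientation: [180.0, -0.1, 8.0]
contact_force: [-1.2, -0.7, 6.9]
finger_gap: 0.0429
finger_force: 40.2
```

>>> carry_out --pt "0 0 0 0 0.3" --pt "0 0 -0.5 0 0.3" --pt "0 0 -1 0 0.3" --pt "0 0 -1.7 0 0.3" --pt "0 0 -2.3 0 0.3" --pt "0 0 -2.8 0 0.3" --pt "0 0 -2.8 0 0.3"

```text
time_s: 5.5
tcp_pos: [0.5868, 0.1341, 0.1792]
orientation: [-179.9, -0.4, 8.0]
contact_force: [0.6, -0.9, -1.5]
finger_gap: 0.0426
finger_force: 41.6
```

```bash
python3 - <<'E'
from h import *
print(status.sense()['tcp_pos'],go(.434,.350,.16,3.7),go(.434,.350,.027,3.7))
E
```

```text
[0.58676772 0.13405648 0.17919051] [-3.034 -5.877  0.462  0.075] [-3.059 -5.874  3.787  0.075]
```

>>> carry_out --pt "-0.4 -0.7 0 0 0.3" --pt "-0.9 -1.6 0 0 0.3" --pt "-1.4 -2.5 0 0 0.3" --pt "-1.8 -3.4 0 0 0.3" --pt "-2.3 -4.3 0 0 0.3" --pt "-2.7 -5.1 0 0 0.3" --pt "-3 -5.7 0 0.05 0.3" --pt "-3.03 -5.87 0 0.075 0.3"

```text
time_s: 6.17
tcp_pos: [0.4273, 0.3536, 0.1744]
orientation: [-179.8, 0.1, 4.0]
contact_force: [0.0, 1.3, -2.0]
finger_gap: 0.0427
finger_force: 41.5
```

>>> carry_out --pt "0 0 0 0 0.3" --pt "0 0 0 0 0.3" --pt "0 0 0.6 0 0.3" --pt "0 0 1.3 0 0.3" --pt "0 0 2 0 0.3" --pt "0 0 2.6 0 0.3" --pt "0 0 3 0 0.3" --pt "0 0 3 0 0.3"

```text
time_s: 6.83
tcp_pos: [0.4317, 0.3451, 0.0507]
orientation: [179.7, 0.3, 3.6]
contact_force: [-0.4, -0.6, -1.8]
finger_gap: 0.0428
finger_force: 41.4
```

```bash
python3 - <<'E'
from h import *
print(status.sense()['tcp_pos'],go(.434,.350,.030,3.7))
E
```

```text
[0.43173465 0.34505632 0.05065799] [ 0.067 -0.122  0.516 -0.002]
```

>>> carry_out --pt "0 -0.1 0.3 0 0.3" --pt "0 -0.1 0.5 0 0.3" --pt "0 -0.1 0.5 0 0.3" --pt "0 -0.1 0.5 0 0.3"

```text
time_s: 7.17
tcp_pos: [0.4319, 0.3526, 0.0342]
orientation: [180.0, -0.0, 3.7]
contact_force: [0.8, -0.0, -0.7]
finger_gap: 0.042
finger_force: 41.5
```

>>> carry_out --pt "0 0 0.13 0 0.3" --pt "0 0 0.13 0 0.3" --pt "0 0 0.13 0 0.3" --pt "0 0 0.13 0 0.8" --pt "0 0 0.13 0 0.8" --pt "0 0 0.13 0 0.8" --pt "0 0 0.13 0 0.8" --pt "0 0 0.13 0 0.8"

```text
time_s: 7.83
tcp_pos: [0.4318, 0.3527, 0.029]
orientation: [-180.0, -0.0, 3.7]
contact_force: [0.6, -0.5, 0.5]
finger_gap: 0.0682
finger_force: 0.0
```

>>> carry_out --pt "0 0 0 0 0.8" --pt "0 0 -0.5 0 0.8" --pt "0 0 -1.2 0 0.8" --pt "0 0 -2 0 0.8" --pt "0 0 -2.9 0 0.8" --pt "0 0 -3.8 0 0.8" --pt "0 0 -4.6 0 0.8" --pt "0 0 -5 0 0.8"

```text
time_s: 8.5
tcp_pos: [0.4324, 0.3538, 0.2332]
orientation: [-179.8, -0.2, 3.7]
contact_force: [1.1, 0.4, -0.5]
finger_gap: 0.0684
finger_force: 0.0
```

```bash
python3 - <<'E'
from h import *
print(status.sense()['tcp_pos'],status.sense()['finger_gap'])
p,X=look("side"); 
for c,P,e in seg("side","bottle",X): print(c,rect(P),np.percentile(P[:,2],[1,99]),e)
# carton A from above
print(go(.564,-.175,.23,-6.4))
E
```

```text
[0.43238982 0.35376744 0.23315182] 0.06836009459479155
0.68 (array([0.424 , 0.3408]), 0.0427, 0.033, -24.08) [0.00834997 0.09054922] [232.0, 166.1, 19.4, 34.0]
[ 2.42  13.409  0.022  0.176]
```

>>> carry_out --pt "0.2 0.8 0 0 0.8" --pt "0.4 1.8 0 0 0.8" --pt "0.6 2.8 0 0 0.8" --pt "0.8 3.8 0 0 0.8" --pt "1 4.8 0 0 0.6" --pt "1.2 5.8 0 0 0.5" --pt "1.3 6.8 0 0 0.5" --pt "1.4 7.8 0 0 0.5"

```text
time_s: 9.27
tcp_pos: [0.5073, 0.0427, 0.2277]
orientation: [180.0, 0.1, 3.7]
contact_force: [0.4, -0.2, 0.0]
finger_gap: 0.0423
finger_force: 0.0
```

>>> carry_out --pt "0.1 1 0 0 0.5" --pt "0.3 2 0 0.05 0.5" --pt "0.5 3 0 0.1 0.5" --pt "0.7 4 0 0.15 0.5" --pt "0.9 4.9 0 0.176 0.5" --pt "1 5.5 0 0.176 0.5" --pt "1 5.5 0 0.176 0.5" --pt "1 5.5 0 0.176 0.5"

```text
time_s: 9.93
tcp_pos: [0.5612, -0.1736, 0.227]
orientation: [-180.0, 0.2, -6.6]
contact_force: [-0.3, 0.8, -0.1]
finger_gap: 0.0425
finger_force: 0.0
```

```bash
python3 - <<'E'
from h import *
s=status.sense(); print(s['tcp_pos'],s['orientation'],s['joints'].round(1))
p,X=look("wrist"); cartons("wrist",X)
print(go(.564,-.175,.1,-6.4))
E
```

```text
[ 0.56118764 -0.17362124  0.22704147] [-1.79981774e+02  1.52691769e-01 -6.55611449e+00] [ 27.6  26.5 -19.8  92.    9.7  63.3 -91.3]
wrist 0.82 [531. 307.  74.  95.] 6438 fin (array([ 0.4384, -0.3861]), np.float64(1.39)) top (array([ 0.4363, -0.3879]), 0.0853, 0.0548, 2.25) [0.    0.078]
wrist 0.78 [321. 215.  62.  92.] 5184 fin (array([ 0.5653, -0.1745]), np.float64(-6.5)) top (array([ 0.564 , -0.1744]), 0.0846, 0.0541, -6.34) [0.    0.078]
wrist 0.7 [422. 309.  62.  65.] 2478 fin (array([ 0.4515, -0.2712]), np.float64(22.09)) top (array([ 0.4455, -0.2741]), 0.0551, 0.0472, 1.5) [-0.001  0.269]
wrist 0.59 [328. 330.  78. 100.] 4918 fin (array([ 0.4354, -0.1665]), np.float64(17.63)) top (array([ 0.4327, -0.1663]), 0.0855, 0.0543, 16.46) [-0.     0.078]
[8.000e-02 1.040e-01 3.197e+00 2.000e-03]
```

>>> carry_out --pt "0.08 0 0.6 0 0.5" --pt "0.08 0 1.5 0 0.5" --pt "0.08 0 2.4 0 0.5" --pt "0.08 0 3.2 0 0.5" --pt "0.08 0 3.7 0 0.5" --pt "0.08 0 3.7 0 0.5" --pt "0.08 0 3.7 0 0.5" --pt "0.08 0 3.7 0 0.5"

```text
time_s: 10.7
tcp_pos: [0.5661, -0.1714, 0.0823]
orientation: [-180.0, -0.1, -6.3]
contact_force: [0.1, -0.7, 0.9]
finger_gap: 0.0429
finger_force: 0.0
```

```bash
python3 - <<'E'
from h import *
s=status.sense(); print(s['tcp_pos'],s['orientation'])
print(go(.564,-.1744,.055,-6.4))
E
```

```text
[ 0.56613117 -0.17144487  0.08231898] [-1.79991587e+02 -1.10327956e-01 -6.28772104e+00]
[-0.046  0.079  0.683  0.002]
```

>>> carry_out --grip_force 50 --pt "-0.05 0.08 0.4 0 0.5" --pt "-0.05 0.08 0.67 0 0.5" --pt "-0.05 0.08 0.67 0 0.5" --pt "-0.05 0.08 0.67 0 0" --pt "-0.05 0.08 0.67 0 0" --pt "-0.05 0.08 0.67 0 0" --pt "-0.05 0.08 0.67 0 0" --pt "-0.05 0.08 0.67 0 0"

```text
time_s: 11.37
tcp_pos: [0.5633, -0.1751, 0.0547]
orientation: [-180.0, -0.1, -6.4]
contact_force: [0.7, 2.0, 2.5]
finger_gap: 0.009
finger_force: 53.7
```

>>> carry_out --pt "0 0 -0.2 0 0" --pt "0 0 -0.6 0 0" --pt "0 0 -1.2 0 0" --pt "0 0 -2 0 0" --pt "0 0 -2.8 0 0" --pt "0 0 -3.3 0 0" --pt "0 0 -3.3 0 0"

```text
time_s: 11.95
tcp_pos: [0.5649, -0.1758, 0.1912]
orientation: [179.9, -0.4, -6.4]
contact_force: [0.7, -0.3, -2.6]
finger_gap: 0.009
finger_force: 53.0
```

```bash
python3 - <<'E'
from h import *
s=status.sense(); print(s['tcp_pos'],s['orientation'])
for k in (1,2,3,5): print(k,b2w(*PL[k]).round(4))
x,y=b2w(*PL[3]); print(go(x,y,.19,BY), "dist",np.hypot(*(np.array([x,y])-s['tcp_pos'][:2])))
E
```

```text
[ 0.56491149 -0.17578144  0.19120979] [179.92291173  -0.42887855  -6.39052213]
1 [0.6269 0.0266]
2 [0.6181 0.086 ]
3 [0.6092 0.1453]
5 [0.5373 0.1195]
[ 0.208 -8.101  0.021 -0.259] dist 0.32415449561832643
```

>>> carry_out --pt "0 -1 0 0 0" --pt "0 -2 0 -0.05 0" --pt "0.1 -3 0 -0.1 0" --pt "0.1 -4 0 -0.15 0" --pt "0.15 -5 0 -0.2 0" --pt "0.2 -6 0 -0.25 0" --pt "0.2 -7 0 -0.259 0" --pt "0.2 -7.8 0 -0.259 0"

```text
time_s: 12.62
tcp_pos: [0.6045, 0.1373, 0.1852]
orientation: [-179.9, 0.1, 8.6]
contact_force: [-0.8, -0.2, -3.6]
finger_gap: 0.0086
finger_force: 52.9
```

>>> carry_out --pt "0.08 -0.29 0 0 0" --pt "0.08 -0.29 0 0 0" --pt "0.08 -0.29 0.5 0 0" --pt "0.08 -0.29 1 0 0" --pt "0.08 -0.29 1.5 0 0" --pt "0.08 -0.29 1.8 0 0" --pt "0.08 -0.29 1.8 0 0" --pt "0.08 -0.29 1.8 0 0"

```text
time_s: 13.28
tcp_pos: [0.6065, 0.1447, 0.1136]
orientation: [180.0, 0.1, 8.4]
contact_force: [0.1, -0.0, -1.3]
finger_gap: 0.0091
finger_force: 52.8
```

```bash
python3 - <<'E'
from h import *
s=status.sense(); print(s['tcp_pos'],s['orientation'])
x,y=b2w(*PL[3]); print(go(x,y,.097,BY))
E
```

```text
[0.60654105 0.14470713 0.11357143] [1.79967457e+02 9.95267182e-02 8.41066337e+00]
[ 0.07  -0.006  0.414 -0.001]
```

>>> carry_out --pt "0.07 0 0.2 0 0" --pt "0.07 0 0.43 0 0" --pt "0.07 0 0.43 0 0" --pt "0.07 0 0.43 0 0" --pt "0.07 0 0.43 0 0.35" --pt "0.07 0 0.43 0 0.35" --pt "0.07 0 0.43 0 0.35"

```text
time_s: 13.87
tcp_pos: [0.6101, 0.1465, 0.0976]
orientation: [-180.0, -0.1, 8.5]
contact_force: [-0.5, -0.4, 0.4]
finger_gap: 0.0298
finger_force: 0.0
```

>>> carry_out --pt "0 0 0 0 0.35" --pt "0 0 -0.3 0 0.35" --pt "0 0 -0.9 0 0.35" --pt "0 0 -1.7 0 0.4" --pt "0 0 -2.6 0 0.5" --pt "0 0 -3.3 0 0.5" --pt "0 0 -3.3 0 0.5"

```text
time_s: 14.45
tcp_pos: [0.6122, 0.1477, 0.2367]
orientation: [-179.9, -0.6, 8.5]
contact_force: [0.7, 0.5, -0.7]
finger_gap: 0.043
finger_force: 0.0
```

```bash
python3 - <<'E'
from h import *
s=status.sense(); print(s['tcp_pos'],s['orientation'])
print(go(.4325,-.1665,.23,16.6))
E
```

```text
[0.61221979 0.14769149 0.23670432] [-179.90194359   -0.63774439    8.46544405]
[-5.602  7.108  0.093 -0.142]
```

>>> carry_out --pt "-0.6 0.8 0 0 0.5" --pt "-1.2 1.6 0 0 0.5" --pt "-1.8 2.4 0 0 0.5" --pt "-2.4 3.1 0 0 0.5" --pt "-3 3.9 0 0 0.5" --pt "-3.6 4.6 0 0 0.5" --pt "-4.2 5.4 0 -0.06 0.5" --pt "-4.8 6.1 0 -0.142 0.5"

```text
time_s: 15.12
tcp_pos: [0.4546, -0.1252, 0.2298]
orientation: [179.9, -0.1, 16.7]
contact_force: [-0.4, -1.4, 0.3]
finger_gap: 0.0428
finger_force: 0.0
```

>>> carry_out --pt "-0.65 1.1 0 0 0.5" --pt "-0.65 1.1 0 0 0.5" --pt "-0.65 1.1 0 0 0.5" --pt "-0.65 1.1 0 0 0.5"

```text
time_s: 15.45
tcp_pos: [0.4434, -0.1731, 0.2295]
orientation: [180.0, -0.1, 16.5]
contact_force: [0.3, 0.9, -0.2]
finger_gap: 0.0427
finger_force: 0.0
```

```bash
cat > n.py <<'E'
from h import *
import sys
s=status.sense(); print(s['tcp_pos'],s['orientation'],s['joints'].round())
p,X=look("wrist"); cv2.imwrite("pics/last.png",p[:,:,::-1]); cartons("wrist",X)
a=list(map(float,sys.argv[1:])); 
if a: print(go(*a))
E
python3 n.py .4325 -.1665 .055 16.6
```

```text
[ 0.44344262 -0.17307771  0.22945716] [ 1.79986826e+02 -5.77988444e-02  1.64904949e+01] [ 37.  17. -25. 108.   8.  57. -65.]
wrist 0.87 [409. 255.  84.  97.] 5162 fin (array([ 0.4313, -0.2695]), np.float64(1.38)) top (array([ 0.4301, -0.2707]), 0.0847, 0.054, 1.58) [0.006 0.078]
wrist 0.76 [309. 224.  56.  90.] 5016 fin (array([ 0.4338, -0.1658]), np.float64(17.12)) top (array([ 0.4319, -0.1659]), 0.0852, 0.0541, 16.29) [0.007 0.078]
wrist 0.75 [514. 281.  99. 100.] 6325 fin (array([ 0.4369, -0.3857]), np.float64(1.7)) top (array([ 0.4362, -0.3877]), 0.0846, 0.0555, 2.38) [0.001 0.078]
[-2.450e-01 -1.990e-01  4.356e+00  2.000e-03]
```

>>> carry_out --pt "-0.25 -0.2 0.6 0 0.5" --pt "-0.25 -0.2 1.5 0 0.5" --pt "-0.25 -0.2 2.4 0 0.5" --pt "-0.25 -0.2 3.2 0 0.5" --pt "-0.25 -0.2 3.7 0 0.5" --pt "-0.25 -0.2 3.7 0 0.5" --pt "-0.25 -0.2 3.7 0 0.5" --pt "-0.25 -0.2 3.7 0 0.5"

```text
time_s: 16.22
tcp_pos: [0.4327, -0.1673, 0.082]
orientation: [180.0, -0.1, 16.7]
contact_force: [0.1, 0.0, 0.0]
finger_gap: 0.0423
finger_force: 0.0
```

```bash
python3 - <<'E'
from h import *
s=status.sense(); print(s['tcp_pos'],s['orientation'])
print(go(.4322,-.166,.055,16.5))
E
```

```text
[ 0.43265603 -0.16734648  0.08196758] [ 1.79968973e+02 -8.25082478e-02  1.67093797e+01]
[-0.002 -0.036  0.674  0.004]
```

>>> carry_out --pt "0 -0.03 0.4 0 0.5" --pt "0 -0.03 0.67 0 0.5" --pt "0 -0.03 0.67 0 0.5" --pt "0 -0.03 0.67 0 0" --pt "0 -0.03 0.67 0 0" --pt "0 -0.03 0.67 0 0" --pt "0 -0.03 0.67 0 0" --pt "0 -0.03 0.67 0 0"

```text
time_s: 16.88
tcp_pos: [0.4315, -0.1671, 0.0548]
orientation: [180.0, -0.1, 16.6]
contact_force: [-0.9, 1.3, 6.9]
finger_gap: 0.0089
finger_force: 54.2
```

>>> carry_out --pt "0 0 -0.2 0 0" --pt "0 0 -0.6 0 0" --pt "0 0 -1.2 0 0" --pt "0 0 -2 0 0" --pt "0 0 -2.8 0 0" --pt "0 0 -3.3 0 0" --pt "0 0 -3.3 0 0"

```text
time_s: 17.47
tcp_pos: [0.433, -0.1675, 0.1904]
orientation: [179.7, -0.3, 16.6]
contact_force: [1.4, -0.1, -2.2]
finger_gap: 0.009
finger_force: 52.9
```

>>> carry_out --pt "0.6 -0.5 0 0 0" --pt "1.4 -1 0 0 0" --pt "2.2 -1.6 0 0 0" --pt "3 -2.2 0 0 0" --pt "3.8 -2.8 0 0 0" --pt "4.6 -3.4 0 0.05 0" --pt "5.4 -4.1 0 0.1 0" --pt "6.2 -4.6 0 0.142 0"

```text
time_s: 18.13
tcp_pos: [0.6158, 0.0831, 0.1852]
orientation: [-180.0, 0.1, 8.4]
contact_force: [0.5, 0.0, -2.0]
finger_gap: 0.0091
finger_force: 52.9
```

>>> carry_out --pt "0 0 0 0 0" --pt "0 0 0 0 0" --pt "0 0 0 0 0"

```text
time_s: 18.38
tcp_pos: [0.6153, 0.0797, 0.1849]
orientation: [180.0, 0.1, 8.5]
contact_force: [-0.1, -0.5, -1.8]
finger_gap: 0.0087
finger_force: 52.9
```

```bash
python3 - <<'E'
from h import *
s=status.sense(); print(s['tcp_pos'],s['orientation'],s['finger_gap'])
x,y=b2w(*PL[2]); print(go(x,y,.114,BY))
p,X=look("side"); cartons("side",X)
E
```

```text
[0.61529316 0.07970503 0.18486994] [1.79966972e+02 1.46940276e-01 8.51661331e+00] 0.008673444974244878
[ 9.600e-02 -1.460e-01  1.771e+00  1.000e-03]
side 0.91 [312. 374.  56.  59.] 2445 fin (array([ 0.4264, -0.2742]), np.float64(1.39)) top (array([ 0.4276, -0.2731]), 0.0852, 0.0553, 0.68) [0.004 0.079]
side 0.86 [328. 193.  49.  34.] 889 fin (array([0.5918, 0.1234]), np.float64(-11.51)) top (array([0.5989, 0.1242]), 0.0975, 0.0463, -22.11) [0.039 0.132]
side 0.68 [344. 167.  48.  46.] 1557 fin 0 top 0 [0.131 0.208]
side 0.67 [346. 437.  68.  69.] 3259 fin (array([ 0.4324, -0.3909]), np.float64(2.04)) top (array([ 0.4336, -0.3893]), 0.0849, 0.0554, 2.23) [0.   0.08]
```

>>> carry_out --pt "0.1 -0.15 0 0 0" --pt "0.1 -0.15 0.3 0 0" --pt "0.1 -0.15 0.8 0 0" --pt "0.1 -0.15 1.1 0 0" --pt "0.1 -0.15 1.1 0 0" --pt "0.1 -0.15 1.1 0 0" --pt "0.1 -0.15 1.1 0 0"

```text
time_s: 19.07
tcp_pos: [0.6198, 0.0865, 0.143]
orientation: [-180.0, -0.1, 8.4]
contact_force: [-0.0, -0.3, -1.8]
finger_gap: 0.0087
finger_force: 52.9
```

```bash
python3 - <<'E'
from h import *
s=status.sense(); print(s['tcp_pos'],s['orientation'],s['finger_gap'])
x,y=b2w(*PL[2]); print(go(x,y,.0965,BY))
p,X=look("wrist"); cv2.imwrite("pics/w3.png",p[:,:,::-1])
g=[(P[(P[:,2]>.106)&(P[:,2]<.125)],P[(P[:,2]>.084)&(P[:,2]<.096)]) for c,P,e in seg("wrist","c1",X)]
for Q,B in g: print(pca(Q) if len(Q)>9 else 0, rect(B) if len(B)>9 else 0)
E
```

```text
[0.61976409 0.08654459 0.14304167] [-1.79991887e+02 -7.65928751e-02  8.43184239e+00] 0.008696814905249347
[-0.046  0.008  1.163 -0.   ]
(array([0.6118, 0.144 ]), np.float64(8.72)) (array([0.6099, 0.1452]), 0.084, 0.0538, 8.01)
(array([0.662 , 0.0921]), np.float64(-81.5)) (array([0.6366, 0.1082]), 0.0934, 0.0391, -32.27)
```

>>> carry_out --pt "-0.04 0 0.4 0 0" --pt "-0.04 0 0.8 0 0" --pt "-0.04 0 1.15 0 0" --pt "-0.04 0 1.15 0 0" --pt "-0.04 0 1.15 0 0" --pt "-0.04 0 1.15 0 0.35" --pt "-0.04 0 1.15 0 0.35" --pt "-0.04 0 1.15 0 0.35"

```text
time_s: 19.83
tcp_pos: [0.6183, 0.0864, 0.0971]
orientation: [180.0, -0.1, 8.5]
contact_force: [0.1, 0.2, -0.7]
finger_gap: 0.0302
finger_force: 0.0
```

>>> carry_out --pt "0 0 0 0 0.35" --pt "0 0 -0.3 0 0.35" --pt "0 0 -0.9 0 0.35" --pt "0 0 -1.7 0 0.4" --pt "0 0 -2.6 0 0.5" --pt "0 0 -3.3 0 0.5" --pt "0 0 -3.3 0 0.5"

```text
time_s: 20.42
tcp_pos: [0.6204, 0.0876, 0.2358]
orientation: [-180.0, -0.6, 8.5]
contact_force: [1.6, 0.3, 0.5]
finger_gap: 0.0427
finger_force: 0.0
```

>>> carry_out --pt "-0.5 0.7 0 0 0.5" --pt "-1 1.4 0 0 0.5" --pt "-1.6 2.2 0 0 0.5" --pt "-2.2 3 0 0 0.5" --pt "-2.8 3.8 0 0 0.5" --pt "-3.4 4.6 0 0 0.5" --pt "-4 5.4 0 0.05 0.5" --pt "-4.6 6.2 0 0.121 0.5"

```text
time_s: 21.08
tcp_pos: [0.471, -0.1874, 0.229]
orientation: [180.0, -0.1, 1.4]
contact_force: [0.7, -0.9, -0.5]
finger_gap: 0.0424
finger_force: 0.0
```

>>> carry_out --pt "-0.8 1.1 0 0 0.5" --pt "-1.15 2.06 0 0 0.5" --pt "-1.15 2.06 0 0 0.5" --pt "-1.15 2.06 0 0 0.5" --pt "-1.15 2.06 0 0 0.5"

```text
time_s: 21.5
tcp_pos: [0.4284, -0.2698, 0.2286]
orientation: [180.0, -0.1, 1.4]
contact_force: [0.7, -0.2, -0.8]
finger_gap: 0.0426
finger_force: 0.0
```

```bash
python3 n.py .430 -.271 .085 1.5
```

```text
[ 0.42838162 -0.26979704  0.22863243] [ 1.79999620e+02 -5.10107191e-02  1.42837288e+00] [ 43.  19. -19. 104.   7.  58. -67.]
wrist 0.92 [438. 212.  70.  91.] 6187 fin (array([ 0.4372, -0.3866]), np.float64(2.06)) top (array([ 0.4362, -0.388 ]), 0.084, 0.0545, 2.13) [-0.001  0.078]
wrist 0.68 [322. 217.  58.  93.] 5090 fin (array([ 0.4317, -0.2714]), np.float64(1.04)) top (array([ 0.4302, -0.2713]), 0.0844, 0.0539, 1.58) [0.005 0.078]
[1.200e-02 7.700e-02 3.587e+00 3.000e-03]
```

>>> carry_out --pt "0.03 0.04 0.6 0 0.5" --pt "0.03 0.04 1.5 0 0.5" --pt "0.03 0.04 2.4 0 0.5" --pt "0.03 0.04 3.2 0 0.5" --pt "0.03 0.04 3.7 0 0.5" --pt "0.03 0.04 3.7 0 0.5" --pt "0.03 0.04 3.7 0 0.5" --pt "0.03 0.04 3.7 0 0.5"

```text
time_s: 22.27
tcp_pos: [0.4311, -0.2705, 0.0813]
orientation: [180.0, -0.1, 1.6]
contact_force: [0.2, 0.0, 0.2]
finger_gap: 0.0431
finger_force: 0.0
```

```bash
python3 - <<'E'
from h import *
s=status.sense(); print(s['tcp_pos'],s['orientation'])
print(go(.4302,-.2713,.055,1.5))
E
```

```text
[ 0.43106426 -0.27051152  0.08131787] [ 1.79971350e+02 -9.77867945e-02  1.63484539e+00]
[-0.023  0.019  0.658  0.002]
```

>>> carry_out --pt "-0.02 0.02 0.4 0 0.5" --pt "-0.02 0.02 0.66 0 0.5" --pt "-0.02 0.02 0.66 0 0.5" --pt "-0.02 0.02 0.66 0 0" --pt "-0.02 0.02 0.66 0 0" --pt "-0.02 0.02 0.66 0 0" --pt "-0.02 0.02 0.66 0 0" --pt "-0.02 0.02 0.66 0 0"

```text
time_s: 22.93
tcp_pos: [0.4295, -0.272, 0.0546]
orientation: [180.0, -0.1, 1.5]
contact_force: [-0.5, 1.6, 7.1]
finger_gap: 0.0093
finger_force: 54.4
```

>>> carry_out --pt "0 0 -0.2 0 0" --pt "0 0 -0.6 0 0" --pt "0 0 -1.2 0 0" --pt "0 0 -2 0 0" --pt "0 0 -2.8 0 0" --pt "0 0 -3.3 0 0" --pt "0 0 -3.3 0 0"

```text
time_s: 23.52
tcp_pos: [0.4307, -0.2729, 0.1903]
orientation: [179.8, -0.3, 1.5]
contact_force: [1.3, 0.1, -2.9]
finger_gap: 0.0094
finger_force: 53.0
```

>>> carry_out --pt "0.5 -0.6 0 0 0" --pt "1 -1.4 0 0 0" --pt "1.5 -2.2 0 0 0" --pt "2.1 -3 0 0 0" --pt "2.7 -3.8 0 0 0" --pt "3.3 -4.6 0 0 0" --pt "3.9 -5.4 0 -0.06 0" --pt "4.4 -6.2 0 -0.12 0"

```text
time_s: 24.18
tcp_pos: [0.5987, -0.0176, 0.1846]
orientation: [-180.0, 0.1, 8.6]
contact_force: [1.0, 0.6, -2.7]
finger_gap: 0.009
finger_force: 52.9
```

>>> carry_out --pt "0.4 -0.8 0 0 0" --pt "0.6 -1.16 0 0 0" --pt "0.6 -1.16 0 0 0" --pt "0.6 -1.16 0 0 0" --pt "0.6 -1.16 0 0 0"

```text
time_s: 24.6
tcp_pos: [0.6143, 0.0287, 0.1846]
orientation: [179.9, 0.1, 8.4]
contact_force: [0.5, -0.4, -2.8]
finger_gap: 0.0085
finger_force: 53.0
```

```bash
python3 - <<'E'
from h import *
s=status.sense(); print(s['tcp_pos'],s['orientation'],s['finger_gap'])
x,y=b2w(*PL[1]); print(go(x,y,.14,BY))
E
```

```text
[0.61430929 0.02871018 0.18462903] [1.79942332e+02 1.32780590e-01 8.36062093e+00] 0.008534883195605986
[ 0.306  0.096  1.115 -0.002]
```

>>> carry_out --pt "0.3 0.12 0 0 0" --pt "0.3 0.12 0 0 0" --pt "0.3 0.12 0.4 0 0" --pt "0.3 0.12 0.8 0 0" --pt "0.3 0.12 1.1 0 0" --pt "0.3 0.12 1.1 0 0" --pt "0.3 0.12 1.1 0 0" --pt "0.3 0.12 1.1 0 0"

```text
time_s: 25.27
tcp_pos: [0.6279, 0.0263, 0.1424]
orientation: [180.0, -0.0, 8.3]
contact_force: [0.2, -0.6, -2.7]
finger_gap: 0.0085
finger_force: 52.8
```

```bash
python3 - <<'E'
from h import *
s=status.sense(); print(s['tcp_pos'],s['orientation'],s['finger_gap'])
x,y=b2w(*PL[1]); print(go(x,y,.0965,BY))
E
```

```text
[0.62789492 0.02631712 0.14240033] [ 1.79983418e+02 -4.53855021e-02  8.34124074e+00] 0.00852969500655954
[-0.025 -0.012  1.147 -0.002]
```

>>> carry_out --pt "-0.02 0 0.4 0 0" --pt "-0.02 0 0.8 0 0" --pt "-0.02 0 1.14 0 0" --pt "-0.02 0 1.14 0 0" --pt "-0.02 0 1.14 0 0" --pt "-0.02 0 1.14 0 0.35" --pt "-0.02 0 1.14 0 0.35" --pt "-0.02 0 1.14 0 0.35"

```text
time_s: 25.93
tcp_pos: [0.6276, 0.0269, 0.0973]
orientation: [180.0, -0.1, 8.4]
contact_force: [-0.7, 0.4, 0.7]
finger_gap: 0.0299
finger_force: 0.0
```

>>> carry_out --pt "0 0 0 0 0.35" --pt "0 0 -0.3 0 0.35" --pt "0 0 -0.9 0 0.35" --pt "0 0 -1.7 0 0.4" --pt "0 0 -2.6 0 0.5" --pt "0 0 -3.3 0 0.5" --pt "0 0 -3.3 0 0.5"

```text
time_s: 26.52
tcp_pos: [0.6297, 0.0278, 0.2359]
orientation: [180.0, -0.6, 8.4]
contact_force: [-0.9, 1.1, 0.7]
finger_gap: 0.0429
finger_force: 0.0
```

>>> carry_out --pt "-0.5 0.7 0 0 0.5" --pt "-1 1.5 0 0 0.5" --pt "-1.5 2.3 0 0 0.5" --pt "-2 3.1 0 0 0.5" --pt "-2.6 3.9 0 0 0.5" --pt "-3.1 4.7 0 0 0.5" --pt "-3.6 5.5 0 0.05 0.5" --pt "-4.1 6.3 0 0.11 0.5"

```text
time_s: 27.18
tcp_pos: [0.5005, -0.2478, 0.2291]
orientation: [180.0, -0.1, 2.0]
contact_force: [1.1, 0.4, 0.2]
finger_gap: 0.0427
finger_force: 0.0
```

>>> carry_out --pt "-0.5 0.8 0 0 0.5" --pt "-1 1.6 0 0 0.5" --pt "-1.5 2.4 0 0 0.5" --pt "-1.76 3.47 0 0 0.5" --pt "-1.76 3.47 0 0 0.5" --pt "-1.76 3.47 0 0 0.5" --pt "-1.76 3.47 0 0 0.5" --pt "-1.76 3.47 0 0 0.5"

```text
time_s: 27.85
tcp_pos: [0.4372, -0.3861, 0.2285]
orientation: [-180.0, -0.0, 2.2]
contact_force: [-0.0, 0.0, 0.4]
finger_gap: 0.0426
finger_force: 0.0
```

```bash
python3 n.py .4362 -.388 .085 2.1
```

```text
[ 0.43715303 -0.38605324  0.22848428] [-1.79966401e+02 -4.88189315e-02  2.22552408e+00] [ 50.  26. -17.  93.   8.  63. -57.]
wrist 0.62 [322. 221.  58.  94.] 5062 fin (array([ 0.4376, -0.3882]), np.float64(2.2)) top (array([ 0.4359, -0.3882]), 0.085, 0.0541, 2.11) [0.009 0.078]
[-3.000e-02  5.100e-02  3.585e+00  3.000e-03]
```

>>> carry_out --pt "-0.03 0.05 0.6 0 0.5" --pt "-0.03 0.05 1.5 0 0.5" --pt "-0.03 0.05 2.4 0 0.5" --pt "-0.03 0.05 3.2 0 0.5" --pt "-0.03 0.05 3.7 0 0.5" --pt "-0.03 0.05 3.7 0 0.5" --pt "-0.03 0.05 3.7 0 0.5" --pt "-0.03 0.05 3.7 0 0.5"

```text
time_s: 28.62
tcp_pos: [0.4364, -0.3896, 0.0816]
orientation: [179.9, -0.1, 2.2]
contact_force: [1.2, -0.8, 1.2]
finger_gap: 0.0426
finger_force: 0.0
```

```bash
python3 - <<'E'
from h import *
s=status.sense(); print(s['tcp_pos'],s['orientation'])
print(go(.436,-.3882,.055,2.1))
E
```

```text
[ 0.4364111  -0.38957181  0.08156296] [ 1.79933533e+02 -9.74314827e-02  2.17122237e+00]
[-0.01  -0.035  0.664  0.001]
```

>>> carry_out --pt "-0.01 -0.03 0.4 0 0.5" --pt "-0.01 -0.03 0.66 0 0.5" --pt "-0.01 -0.03 0.66 0 0.5" --pt "-0.01 -0.03 0.66 0 0" --pt "-0.01 -0.03 0.66 0 0" --pt "-0.01 -0.03 0.66 0 0" --pt "-0.01 -0.03 0.66 0 0" --pt "-0.01 -0.03 0.66 0 0"

```text
time_s: 29.28
tcp_pos: [0.4351, -0.3886, 0.0543]
orientation: [180.0, -0.0, 2.1]
contact_force: [0.2, 1.3, 3.7]
finger_gap: 0.0091
finger_force: 53.6
```

>>> carry_out --pt "0 0 -0.2 0 0" --pt "0 0 -0.6 0 0" --pt "0 0 -1.2 0 0" --pt "0 0 -2 0 0" --pt "0 0 -2.8 0 0" --pt "0 0 -3.5 0 0" --pt "0 0 -3.5 0 0"

```text
time_s: 29.87
tcp_pos: [0.437, -0.39, 0.2]
orientation: [179.6, -0.4, 2.1]
contact_force: [1.0, -0.0, -1.7]
finger_gap: 0.0089
finger_force: 52.9
```

>>> carry_out --pt "0.2 -0.8 0 0.1 0" --pt "0.4 -1.7 0 0.22 0" --pt "0.6 -2.6 0 0.34 0" --pt "0.8 -3.5 0 0.46 0" --pt "1 -4.4 0 0.58 0" --pt "1.3 -5.3 0 0.7 0" --pt "1.5 -6.2 0 0.82 0" --pt "1.7 -7 0 0.9 0"

```text
time_s: 30.53
tcp_pos: [0.4921, -0.1035, 0.1935]
orientation: [-180.0, 0.0, -49.8]
contact_force: [0.2, -0.3, -2.4]
finger_gap: 0.0091
finger_force: 52.7
```

>>> carry_out --pt "0 0 0 0.12 0" --pt "0 0 0 0.24 0" --pt "0 0 0 0.36 0" --pt "0 0 0 0.48 0" --pt "0 0 0 0.56 0" --pt "0 0 0 0.56 0" --pt "0 0 0 0.56 0"

```text
time_s: 31.12
tcp_pos: [0.492, -0.1059, 0.1935]
orientation: [180.0, 0.0, -81.4]
contact_force: [-0.7, 0.4, -1.5]
finger_gap: 0.0087
finger_force: 52.7
```

```bash
python3 - <<'E'
from h import *
s=status.sense(); print(s['tcp_pos'],s['orientation'],s['finger_gap'],s['joints'].round())
x,y=b2w(*PL[5]); print(go(x,y,.19,BY-90))
E
```

```text
[ 0.49203905 -0.10591726  0.19346125] [ 1.79962624e+02  6.38989145e-03 -8.13701979e+01] 0.008686954057755316 [   9.   20.    1.  107.   -0.   52. -162.]
[-5.401e+00 -1.963e+00  8.600e-02  3.000e-03]
```

>>> carry_out --pt "-0.7 -0.2 0 0 0" --pt "-1.6 -0.5 0 0 0" --pt "-2.5 -0.9 0 0 0" --pt "-3.4 -1.2 0 0 0" --pt "-4.3 -1.6 0 0 0" --pt "-5.1 -1.9 0 0 0" --pt "-5.4 -1.96 0 0 0" --pt "-5.4 -1.96 0 0 0"

```text
time_s: 31.78
tcp_pos: [0.5379, 0.1284, 0.1921]
orientation: [179.9, 0.2, -80.7]
contact_force: [0.2, -0.0, -2.9]
finger_gap: 0.009
finger_force: 52.7
```

>>> carry_out --pt "0 0 0 0 0" --pt "0 0 0 0 0" --pt "0 0 0.5 0 0" --pt "0 0 1 0 0" --pt "0 0 1.2 0 0" --pt "0 0 1.2 0 0" --pt "0 0 1.2 0 0" --pt "0 0 1.2 0 0"

```text
time_s: 32.45
tcp_pos: [0.5389, 0.1182, 0.1467]
orientation: [-179.9, 0.0, -81.6]
contact_force: [0.2, -0.7, -1.9]
finger_gap: 0.009
finger_force: 52.7
```

```bash
python3 - <<'E'
from h import *
s=status.sense(); print(s['tcp_pos'],s['orientation'],s['finger_gap'],s['joints'].round())
x,y=b2w(*PL[5]); print(x,y,go(x,y,.0965,BY-90))
E
```

```text
[0.53885318 0.11815623 0.14671335] [-1.79915944e+02  1.13785944e-02 -8.16147308e+01] 0.009029100895589883 [ -39.   32.   37.  104.  -24.   52. -162.]
0.5372673609710196 0.1194683817130676 [-3.800e-02  3.600e-02  1.255e+00 -1.000e-03]
```

>>> carry_out --pt "-0.04 0.04 0.2 0 0" --pt "-0.04 0.04 0.6 0 0" --pt "-0.04 0.04 1 0 0" --pt "-0.04 0.04 1.25 0 0" --pt "-0.04 0.04 1.25 0 0" --pt "-0.04 0.04 1.25 0 0" --pt "-0.04 0.04 1.25 0 0.35" --pt "-0.04 0.04 1.25 0 0.35"

```text
time_s: 33.12
tcp_pos: [0.5367, 0.1204, 0.0962]
orientation: [-179.9, 0.0, -81.5]
contact_force: [0.2, -0.4, 0.2]
finger_gap: 0.0298
finger_force: 0.0
```

>>> carry_out --pt "0 0 0 0 0.35" --pt "0 0 0 0 0.35" --pt "0 0 -0.3 0 0.35" --pt "0 0 -1 0 0.4" --pt "0 0 -1.9 0 0.5" --pt "0 0 -2.9 0 0.5" --pt "0 0 -3.8 0 0.5" --pt "0 0 -4.7 0 0.5"

```text
time_s: 33.78
tcp_pos: [0.536, 0.1202, 0.286]
orientation: [-180.0, 0.0, -81.6]
contact_force: [0.7, 0.3, -0.3]
finger_gap: 0.0427
finger_force: 0.0
```

>>> carry_out --pt "0 0 0 -0.12 0.5" --pt "0 0 0 -0.24 0.5" --pt "0 0 0 -0.36 0.5" --pt "0 0 0 -0.48 0.5" --pt "0 0 0 -0.6 0.5" --pt "0 0 0 -0.72 0.5" --pt "0 0 0 -0.84 0.5" --pt "0 0 0 -0.96 0.5"

```text
time_s: 34.45
tcp_pos: [0.5363, 0.1203, 0.2839]
orientation: [-180.0, -0.0, -26.2]
contact_force: [0.2, -0.5, -0.1]
finger_gap: 0.0427
finger_force: 0.0
```

```bash
python3 - <<'E'
from h import *
s=status.sense(); print(s['tcp_pos'],s['orientation'],s['joints'].round())
p,X=look("wrist"); cv2.imwrite("pics/w4.png",p[:,:,::-1])
for c,P,e in seg("wrist","c1",X):
    z=P[:,2]; B=P[(z>.084)&(z<.096)]; print(round(c,2),np.round(e),rect(B) if len(B)>50 else 0)
for k in (1,2,3,5): print(k,b2w(*PL[k]).round(4))
for c,P,e in seg("wrist","pin",X): print(c,np.round(e),rect(P[P[:,2]>.106]))
E
```

```text
[0.53625116 0.12029741 0.28393289] [-1.79979892e+02 -1.49649626e-02 -2.62067032e+01] [ -39.   23.   35.   93.  -14.   69. -117.]
0.97 [320. 214.  99.  90.] (array([0.5383, 0.1203]), 0.0845, 0.0542, -81.45)
0.97 [265. 160. 101. 102.] (array([0.6096, 0.1448]), 0.0838, 0.0542, 8.52)
0.9 [371.  81.  98. 117.] (array([0.6278, 0.0256]), 0.0842, 0.0542, 8.33)
0.72 [322. 158. 336. 317.] (array([0.5826, 0.0959]), 0.205, 0.1568, -83.25)
0.62 [315. 121. 101. 112.] (array([0.6192, 0.0851]), 0.0848, 0.054, 8.83)
1 [0.6269 0.0266]
2 [0.6181 0.086 ]
3 [0.6092 0.1453]
5 [0.5373 0.1195]
0.55 [435. 210.  47.  40.] (array([0.4958, 0.0173]), 0.0343, 0.0141, 15.12)
```

View pics/w4.png

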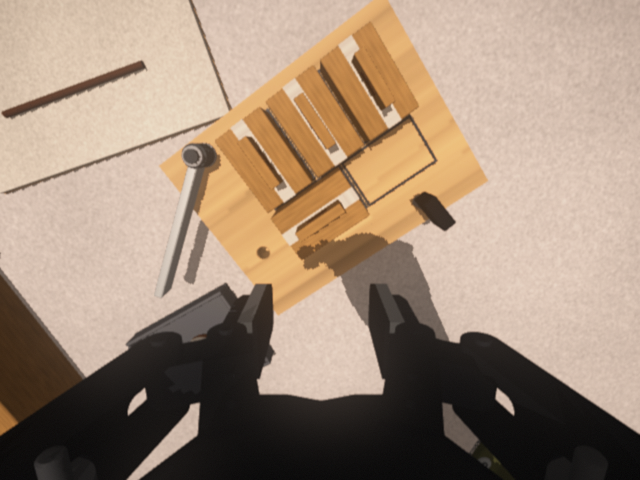

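All four cartons are within 1.5 mm of their places; the picture shows place 4 empty, pin head at (434,210), lock hole at (263,252) and the gate open.

```bash
cat > hole.py <<'E'
from h import *
K,T=pose("wrist"); p,X=look("wrist"); s=status.sense(); print(s['tcp_pos'],s['orientation'])
h=b2w(-.04,.131); print("nominal",h.round(4))
# rectify 60x60 mm patch of the plane z=.04 at 0.25 mm/px
u=np.linspace(-.03,.03,241); gx,gy=np.meshgrid(h[0]+u,h[1]+u,indexing='ij')
q=(np.stack([gx,gy,np.full_like(gx,.04)],-1)-T[:3,3])@T[:3,:3]@K.T; q=(q[...,:2]/q[...,2:]).astype(np.float32)
g=cv2.GaussianBlur(cv2.remap(cv2.cvtColor(p,cv2.COLOR_RGB2GRAY),q[...,0],q[...,1],cv2.INTER_CUBIC),(0,0),3)
th=(float(g.min())+np.median(g))/2
m=(g<th).astype(np.uint8); n,l,st,ce=cv2.connectedComponentsWithStats(m)
for i in range(1,n): print("dark",(h+(ce[i][::-1]-120)*.00025).round(4),"size mm",st[i][2]/4,st[i][3]/4,st[i][4]/16)
cv2.imwrite("pics/hole.png",g)
E
python3 hole.py; python3 - <<'E'
from h import *
print(go(.4958,.0175,.13,15.3))
E
```

```text
[0.53630395 0.12022865 0.28382843] [-1.79976177e+02 -1.11335781e-03 -2.67924515e+01]
nominal [0.5197 0.2038]
dark [0.4898 0.2307] size mm 1.5 0.5 0.6875
dark [0.5199 0.2039] size mm 14.0 15.0 154.75
dark [0.5493 0.174 ] size mm 0.75 1.0 0.6875
[ 0.254  2.751  3.845 -0.735]
```

>>> carry_out --pt "0.1 0.7 0 -0.12 0.5" --pt "0.2 1.5 0 -0.24 0.5" --pt "0.25 2.2 0 -0.36 0.5" --pt "0.25 2.7 0 -0.48 0.5" --pt "0.25 2.75 0.5 -0.6 0.5" --pt "0.25 2.75 1.2 -0.7 0.5" --pt "0.25 2.75 2 -0.735 0.5" --pt "0.25 2.75 2 -0.735 0.5"

```text
time_s: 35.32
tcp_pos: [0.493, 0.0176, 0.1993]
orientation: [-179.9, 0.4, 15.5]
contact_force: [-1.9, -0.7, -0.9]
finger_gap: 0.0427
finger_force: 0.0
```

>>> carry_out --pt "0 0 0.6 0 0.5" --pt "0 0 1.3 0 0.5" --pt "0 0 1.8 0 0.5" --pt "0 0 1.8 0 0.5" --pt "0 0 1.8 0 0.5" --pt "0 0 1.8 0 0.5"

```text
time_s: 35.82
tcp_pos: [0.4972, 0.0174, 0.1333]
orientation: [180.0, -0.1, 15.5]
contact_force: [-0.1, -0.2, 0.6]
finger_gap: 0.0428
finger_force: 0.0
```

```bash
python3 - <<'E'
from h import *
s=status.sense(); print(s['tcp_pos'],s['orientation'],s['joints'].round())
p,X=look("wrist"); cv2.imwrite("pics/w5.png",p[:,:,::-1])
for c,P,e in seg("wrist","pin",X): print(c,np.round(e),rect(P[(P[:,2]>.106)&(P[:,2]<.118)]))
print(go(.4958,.0175,.076,15.2))
E
```

```text
[0.49722428 0.01743584 0.13330774] [ 1.79968110e+02 -1.05137370e-01  1.54706347e+01] [-21.  26.  24. 113. -15.  44. -64.]
0.75 [319. 279.  29.  78.] (array([0.4952, 0.0173]), 0.0354, 0.014, 14.77)
0.56 [134.  49. 147.  98.] (array([0.5901, 0.1419]), 0.012, 0.012, -79.87)
[-0.04  -0.009  1.434  0.006]
```

>>> carry_out --grip_force 80 --pt "-0.04 0 0.6 0 0.5" --pt "-0.04 0 1.1 0 0.5" --pt "-0.04 0 1.43 0 0.5" --pt "-0.04 0 1.43 0 0.5" --pt "-0.04 0 1.43 0 0.5" --pt "-0.04 0 1.43 0 0.5"

```text
time_s: 36.42
tcp_pos: [0.4955, 0.017, 0.0758]
orientation: [180.0, -0.1, 15.5]
contact_force: [-0.5, 0.1, 1.2]
finger_gap: 0.0426
finger_force: 0.0
```

>>> carry_out --pt "0 0 0 0 0" --pt "0 0 0 0 0" --pt "0 0 0 0 0" --pt "0 0 0 0 0" --pt "0 0 0 0 0" --pt "0 0 0 0 0"

```text
time_s: 36.92
tcp_pos: [0.4951, 0.0176, 0.0755]
orientation: [-180.0, -0.1, 15.6]
contact_force: [-1.9, 0.7, 7.6]
finger_gap: 0.0131
finger_force: 77.8
```

>>> carry_out --pt "0 0 -0.2 0 0" --pt "0 0 -0.5 0 0" --pt "0 0 -1 0 0" --pt "0 0 -1.7 0 0" --pt "0 0 -2.5 0 0" --pt "0 0 -3.4 0 0" --pt "0 0 -4.2 0 0" --pt "0 0 -4.2 0 0"

```text
time_s: 37.58
tcp_pos: [0.4973, 0.0163, 0.249]
orientation: [179.9, -0.6, 15.5]
contact_force: [1.8, -1.0, -0.3]
finger_gap: 0.013
finger_force: 77.9
```

```bash
python3 - <<'E'
from h import *
s=status.sense(); print(s['tcp_pos'],s['orientation'],s['finger_gap'])
for a in (100,105,130,150,165,173.2):
    t=np.radians(a); w=b2w(.085+.126*np.cos(t),.116+.126*np.sin(t)); print(a,w.round(4),go(*w,.24,15.5))
# check gate position from side view
p,X=look("side")
for c,P,e in seg("side","gate",X):
    print(c,e,pca(P),rect(P),np.percentile(P[:,2],[1,50,99]))
E
```

```text
[0.49729225 0.0162591  0.24895295] [179.90083005  -0.56945155  15.51658942] 0.013038745849988233
100 [0.6057 0.3269] [ 4.685 -6.758  0.259  0.   ]
105 [0.5954 0.3229] [ 4.412 -6.732  0.256  0.   ]
130 [0.5512 0.2909] [ 3.134 -6.256  0.244  0.   ]
150 [0.5283 0.2536] [ 2.333 -5.51   0.237  0.   ]
165 [0.5204 0.2217] [ 1.927 -4.795  0.235  0.   ]
173.2 [0.5196 0.2037] [ 1.788 -4.367  0.234  0.   ]
0.69 [298.4, 162.2, 52.2, 20.6] (array([0.5776, 0.2721]), np.float64(-47.31)) (array([0.5943, 0.2905]), 0.138, 0.0606, -47.09) [0.0003061  0.06005169 0.07197894]
```

>>> carry_out --pt "0.5 -0.7 0 0 0" --pt "1 -1.5 0 0 0" --pt "1.6 -2.3 0 0 0" --pt "2.2 -3.1 0 0 0" --pt "2.7 -3.9 0 0 0" --pt "3.3 -4.7 0 0 0" --pt "3.8 -5.5 0 0 0" --pt "4.4 -6.3 0 0 0"

```text
time_s: 38.35
tcp_pos: [0.5956, 0.3085, 0.2406]
orientation: [180.0, 0.2, 15.6]
contact_force: [0.6, 0.0, -1.1]
finger_gap: 0.013
finger_force: 78.0
```

>>> carry_out --pt "0.28 -0.46 0 0 0" --pt "0.28 -0.46 0 0 0" --pt "0.28 -0.46 0.6 0 0" --pt "0.28 -0.46 1.2 0 0" --pt "0.28 -0.46 1.8 0 0" --pt "0.28 -0.46 2 0 0" --pt "0.28 -0.46 2 0 0" --pt "0.28 -0.46 2 0 0"

```text
time_s: 39.02
tcp_pos: [0.6022, 0.3273, 0.1622]
orientation: [180.0, 0.1, 15.5]
contact_force: [0.3, 0.6, -0.6]
finger_gap: 0.0133
finger_force: 78.0
```

```bash
python3 - <<'E'
from h import *
s=status.sense(); print(s['tcp_pos'],s['orientation'],s['finger_gap'],s['joints'].round())
for a in (100,):
    t=np.radians(a); w=b2w(.085+.126*np.cos(t),.116+.126*np.sin(t)); print(a,w.round(4),go(*w,.116,8.45))
p,X=look("side"); cv2.imwrite("pics/s6.png",cv2.resize(p[90:330,200:520,::-1],None,fx=2.4,fy=2.4))
E
```

```text
[0.60216829 0.32730662 0.16220294] [1.79967200e+02 7.27738413e-02 1.55445742e+01] 0.013308809906530378 [-42.  39.  22.  81. -15.  63. -92.]
100 [0.6057 0.3269] [0.082 0.034 1.155 0.124]
```

View pics/s6.png

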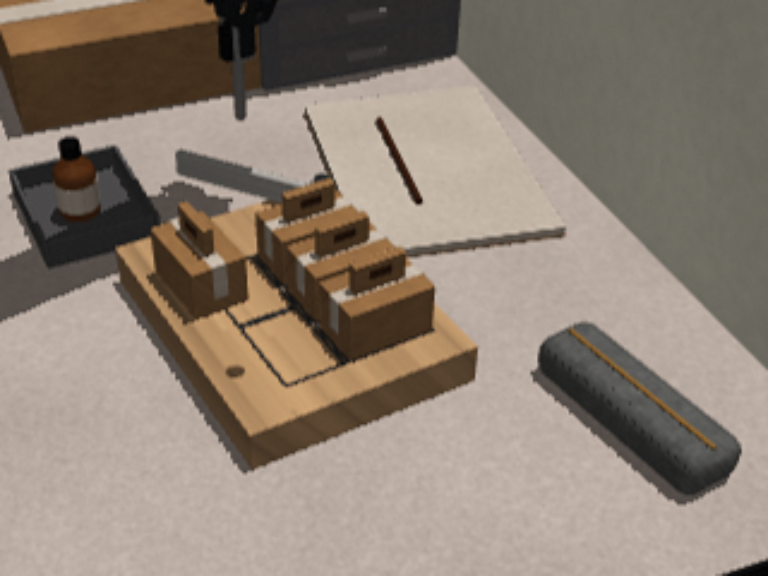

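The pin hangs upright at about (240,70) beyond the gate, with the bottle upright in the tray and all four cartons in their places.

>>> carry_out --pt "0.05 0 0.5 0 0" --pt "0.05 0 1 0.06 0" --pt "0.05 0 1.14 0.12 0" --pt "0.05 0 1.14 0.12 0" --pt "0.05 0 1.14 0.12 0" --pt "0.05 0 1.14 0.12 0"

```text
time_s: 39.57
tcp_pos: [0.6053, 0.3286, 0.1187]
orientation: [-180.0, -0.2, 8.8]
contact_force: [-0.2, -0.3, -0.9]
finger_gap: 0.0131
finger_force: 78.0
```

```bash
python3 - <<'E'
from h import *
s=status.sense(); print(s['tcp_pos'],s['orientation'],s['contact_force'])
for a in (110,115,120,130,140,150,160,165,170,173.2,175):
    t=np.radians(a); w=b2w(.085+.126*np.cos(t),.116+.126*np.sin(t)); print(a,w.round(4),go(*w,.1165,8.45))
E
```

```text
[0.60528742 0.32862033 0.11867953] [-1.79954521e+02 -1.56553590e-01  8.80225601e+00] [-0.20823279 -0.27807388 -0.87015869]
110 [0.5855 0.3181] [-0.529  0.184  0.053  0.006]
115 [0.5761 0.3125] [-0.784  0.288  0.052  0.006]
120 [0.5672 0.306 ] [-1.028  0.413  0.051  0.006]
130 [0.5512 0.2909] [-1.48   0.725  0.05   0.006]
140 [0.5382 0.2733] [-1.87   1.111  0.048  0.006]
150 [0.5283 0.2536] [-2.188  1.559  0.047  0.006]
160 [0.5221 0.2326] [-2.423  2.055  0.046  0.006]
165 [0.5204 0.2217] [-2.507  2.317  0.046  0.006]
170 [0.5196 0.2107] [-2.569  2.584  0.045  0.006]
173.2 [0.5196 0.2037] [-2.595  2.758  0.045  0.006]
175 [0.5198 0.1997] [-2.606  2.857  0.045  0.006]
```

>>> carry_out --pt "-0.53 0.18 0.03 0 0" --pt "-1.03 0.41 0.03 0 0" --pt "-1.27 0.56 0.03 0 0" --pt "-1.48 0.72 0.03 0 0" --pt "-1.69 0.91 0.03 0 0" --pt "-1.87 1.11 0.03 0 0" --pt "-2.04 1.33 0.03 0 0" --pt "-2.19 1.56 0.03 0 0"

```text
time_s: 40.23
tcp_pos: [0.5285, 0.254, 0.1176]
orientation: [-179.9, -0.3, 8.8]
contact_force: [3.0, 1.8, -0.1]
finger_gap: 0.013
finger_force: 78.4
```

```bash
python3 - <<'E'
from h import *
s=status.sense(); print(s['tcp_pos'],s['orientation'],s['contact_force'],s['finger_gap'])
for a in (155,160,165,170,173.2,175):
    t=np.radians(a); w=b2w(.085+.126*np.cos(t),.116+.126*np.sin(t)); print(a,w.round(4),go(*w,.1165,8.45))
print(go(.5199,.2039,.1165,8.45))
p,X=look("side"); cv2.imwrite("pics/s7.png",cv2.resize(p[90:330,160:480,::-1],None,fx=2.4,fy=2.4))
E
```

```text
[0.52853336 0.2540327  0.11757616] [-179.88906144   -0.27657149    8.80146853] [ 3.00574083  1.84574604 -0.07529915] 0.012986300020940878
155 [0.5248 0.2432] [-0.135  0.253  0.026  0.006]
160 [0.5221 0.2326] [-0.242  0.506  0.025  0.006]
165 [0.5204 0.2217] [-0.326  0.767  0.024  0.006]
170 [0.5196 0.2107] [-0.387  1.035  0.023  0.006]
173.2 [0.5196 0.2037] [-0.414  1.209  0.023  0.006]
175 [0.5198 0.1997] [-0.425  1.308  0.022  0.006]
[-0.405  1.206  0.023  0.006]
```

View pics/s7.png

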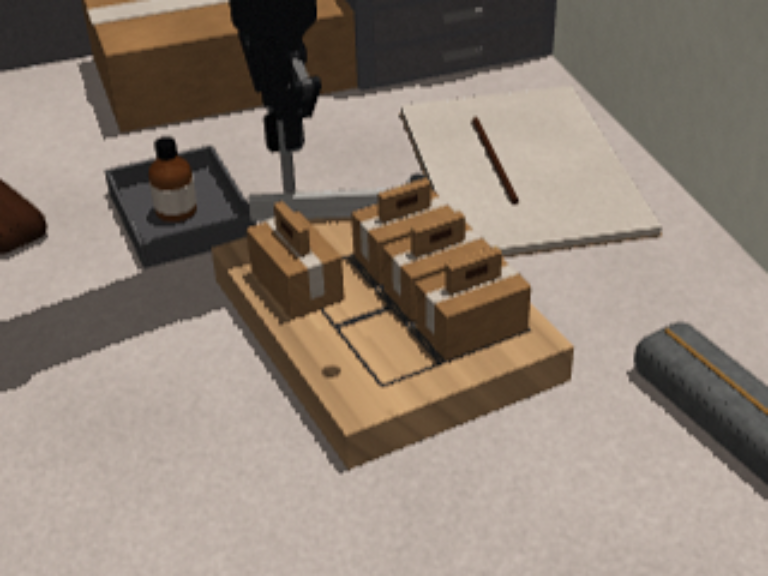

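The gate is swinging in, pushed by the pin at about (290,180). Continuing the arc to the hole.

>>> carry_out --pt "-0.13 0.25 0 0 0" --pt "-0.24 0.5 0 0 0" --pt "-0.33 0.77 0 0 0" --pt "-0.38 1 0 0 0" --pt "-0.4 1.2 0 0 0" --pt "-0.4 1.2 0 0 0" --pt "-0.4 1.2 0 0 0" --pt "-0.4 1.2 0 0 0"

```text
time_s: 40.95
tcp_pos: [0.5182, 0.204, 0.1155]
orientation: [-180.0, 0.0, 8.7]
contact_force: [-0.1, 3.3, 1.0]
finger_gap: 0.013
finger_force: 78.7
```

```bash
python3 - <<'E'
from h import *
s=status.sense(); print(s['tcp_pos'],s['orientation'],s['contact_force'],s['finger_gap'])
print(go(.5199,.2039,.1165))
# shank of the pin seen from side and scene
for n in ("side","scene"):
    p,X=look(n)
    for c,P,e in seg(n,"pin",X):
        z=P[:,2]
        for a,b in ((.045,.06),(.06,.08),(.08,.095),(.095,.12),(.12,.15)):
            B=P[(z>a)&(z<b)]; print(n,round(c,2),a,len(B),np.median(B[:,:2],0).round(4) if len(B) else '')
    cv2.imwrite(f"pics/{n}8.png",p[:,:,::-1])
E
```

```text
[0.51822501 0.20402328 0.11547858] [-1.79971771e+02  4.61846097e-02  8.71407410e+00] [-0.14523772  3.31830885  0.98487285] 0.013016645124967264
[ 0.041  0.009 -0.026  0.   ]
side 0.67 0.045 78 [0.5558 0.192 ]
side 0.67 0.06 131 [0.5559 0.1932]
side 0.67 0.08 20 [0.5786 0.1681]
side 0.67 0.095 0 
side 0.67 0.12 0 
side 0.59 0.045 0 
side 0.59 0.06 0 
side 0.59 0.08 21 [0.5154 0.1978]
side 0.59 0.095 27 [0.5149 0.198 ]
side 0.59 0.12 65 [0.5022 0.1945]
scene 0.8 0.045 34 [0.5212 0.2032]
scene 0.8 0.06 48 [0.5215 0.2035]
scene 0.8 0.08 41 [0.5222 0.2035]
scene 0.8 0.095 46 [0.5233 0.2046]
scene 0.8 0.12 145 [0.5334 0.2041]
scene 0.71 0.045 126 [0.6531 0.2065]
scene 0.71 0.06 354 [0.6074 0.201 ]
scene 0.71 0.08 49 [0.6428 0.2035]
scene 0.71 0.095 13 [0.598  0.0783]
scene 0.71 0.12 0
```

```bash
cat > shank.py <<'E'
from h import *
from scipy.optimize import least_squares
p,X=look("wrist"); cv2.imwrite("pics/w8.png",p[:,:,::-1]); t=status.sense()['tcp_pos']; print(t)
P=X.reshape(-1,3); P=P[~np.isnan(P[:,0])]; P=P[np.hypot(P[:,0]-t[0],P[:,1]-t[1])<.011]
for a,b in ((.044,.055),(.055,.07),(.07,.085),(.085,.1),(.1,.115)):
    B=P[(P[:,2]>a)&(P[:,2]<b)]
    if len(B)<8: print(a,len(B)); continue
    r=least_squares(lambda c:np.hypot(B[:,0]-c[0],B[:,1]-c[1])-.006,t[:2]-[.003,0],loss='soft_l1',f_scale=.001)
    print(a,len(B),r.x.round(4),"rms",np.sqrt(np.mean(r.fun**2)).round(4))
E
python3 shank.py
```

```text
[0.51824962 0.20400954 0.11548607]
0.044 67 [0.5181 0.2035] rms 0.0002
0.055 243 [0.5189 0.202 ] rms 0.0014
0.07 143 [0.5182 0.2034] rms 0.0005
0.085 0
0.1 0
```

View pics/w8.png

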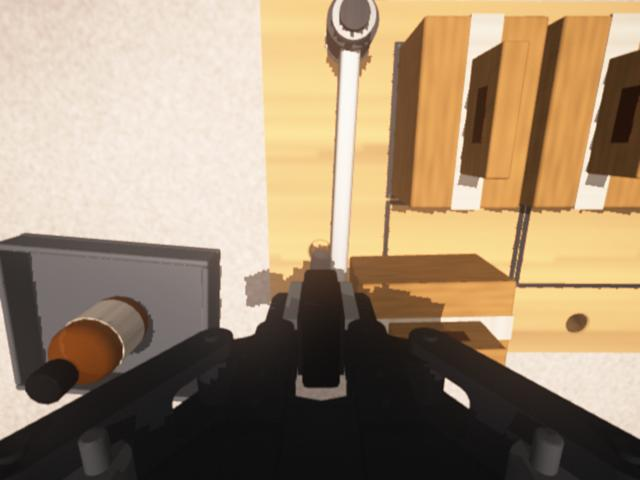

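The picture shows the shank at (318,265) just short of the hole, whose far rim shows at (320,247), and the gate alongside.

>>> carry_out --pt "0.045 0 0 0 0" --pt "0.045 0 0 0 0" --pt "0.045 0 0 0 0" --pt "0.045 0 0 0 0"

```text
time_s: 41.53
tcp_pos: [0.5197, 0.2038, 0.1153]
orientation: [180.0, 0.1, 8.7]
contact_force: [-2.2, 1.9, -1.4]
finger_gap: 0.0131
finger_force: 78.5
```

```bash
python3 shank.py
```

```text
[0.5196885  0.20378752 0.11529503]
0.044 70 [0.5194 0.2031] rms 0.0002
0.055 235 [0.5201 0.2017] rms 0.0014
0.07 144 [0.5195 0.2028] rms 0.0009
0.085 0
0.1 0
```

>>> carry_out --pt "0.01 -0.015 0.05 0 0" --pt "0.01 -0.015 0.12 0 0" --pt "0.01 -0.015 0.2 0 0" --pt "0.01 -0.015 0.3 0 0" --pt "0.01 -0.015 0.4 0 0" --pt "0.01 -0.015 0.4 0 0"

```text
time_s: 42.08
tcp_pos: [0.5206, 0.2044, 0.0987]
orientation: [180.0, 0.0, 8.7]
contact_force: [0.5, 2.6, -2.0]
finger_gap: 0.0128
finger_force: 78.4
```

>>> carry_out --pt "0 0 0.1 0 0" --pt "0 0 0.2 0 0" --pt "0 0 0.3 0 0" --pt "0 0 0.42 0 0" --pt "0 0 0.5 0 0" --pt "0 0 0.5 0 0" --pt "0 0 0.5 0 0"

```text
time_s: 42.67
tcp_pos: [0.5205, 0.2052, 0.0792]
orientation: [-180.0, 0.0, 8.7]
contact_force: [0.1, 4.4, -1.2]
finger_gap: 0.0131
finger_force: 80.9
```

Inserted with no vertical resistance. Release gently and rise.

>>> carry_out --pt "0 0 0.05 0 0" --pt "0 0 0.05 0 0" --pt "0 0 0.05 0 0.35" --pt "0 0 0.05 0 0.35" --pt "0 0 0.05 0 0.35" --pt "0 0 0.05 0 0.35"

```text
time_s: 43.17
tcp_pos: [0.5206, 0.2037, 0.0775]
orientation: [180.0, 0.0, 8.7]
contact_force: [1.2, 1.3, 0.4]
finger_gap: 0.0303
finger_force: 0.2
```

>>> carry_out --pt "0 0 0 0 0.4" --pt "0 0 -0.3 0 0.4" --pt "0 0 -0.9 0 0.4" --pt "0 0 -1.6 0 0.4" --pt "0 0 -2.5 0 0.4" --pt "0 0 -3.4 0 0.4" --pt "0 0 -4.3 0 0.4" --pt "0 0 -5 0 0.4"

```text
time_s: 43.83
tcp_pos: [0.5208, 0.2036, 0.2806]
orientation: [180.0, -0.1, 8.6]
contact_force: [-0.3, 1.0, -0.5]
finger_gap: 0.0341
finger_force: 0.0
```

>>> carry_out --pt "0 0 0 0 0.4" --pt "0 0 0 0 0.4" --pt "0 0 0 0 0.4" --pt "0 0 0 0 0.4" --pt "0 0 0 0 0.4"

```text
time_s: 44.25
tcp_pos: [0.5199, 0.2042, 0.2762]
orientation: [180.0, 0.2, 8.7]
contact_force: [-0.7, 0.0, -0.0]
finger_gap: 0.0341
finger_force: 0.0
```

```bash
python3 - <<'E'
from h import *
s=status.sense(); print(s['tcp_pos'],s['time_s'])
p,X=look("wrist"); cv2.imwrite("pics/w9.png",p[:,:,::-1])
for c,P,e in seg("wrist","c1",X):
    z=P[:,2]; B=P[(z>.084)&(z<.096)]; print(round(c,2),np.round(e),rect(B) if len(B)>50 else 0)
for k in (1,2,3,5): print(k,b2w(*PL[k]).round(4))
for c,P,e in seg("wrist","pin",X): z=P[:,2]; print("pin",c,np.round(e),np.percentile(z,[1,50,99]).round(4),rect(P[z>.1]))
for c,P,e in seg("wrist","gate",X): z=P[:,2]; print("gate",c,e,pca(P[(z>.062)&(z<.074)]),BY)
for c,P,e in seg("wrist","bottle",X): print("bottle",c,np.percentile(P[:,2],[1,99]).round(3),rect(P[P[:,2]>.084]))
E
```

```text
[0.51992062 0.20423289 0.27618548] 44.25
0.81 [390. 243.  89.  67.] (array([0.5   , 0.1281]), 0.0848, 0.0544, -85.09)
0.74 [398. 130.  74.  96.] (array([0.6098, 0.1452]), 0.0846, 0.0544, 8.38)
0.69 [465. 133.  74.  96.] (array([0.6185, 0.0888]), 0.0844, 0.0608, 8.89)
0.56 [528. 133.  79.  98.] (array([0.6272, 0.0294]), 0.0839, 0.0626, 8.84)
1 [0.6269 0.0266]
2 [0.6181 0.086 ]
3 [0.6092 0.1453]
5 [0.5373 0.1195]
pin 0.86 [313. 221.  22.  43.] [0.0397 0.111  0.1131] (array([0.5194, 0.2109]), 0.0348, 0.0147, 11.34)
pin 0.51 [334. 159.  28. 181.] [0.0388 0.0692 0.083 ] (array([0., 0.]), 0.0, 0.0, 0.0)
gate 0.81 [335.8, 159.5, 28.0, 183.6] (array([0.5718, 0.2004]), np.float64(5.79)) 8.45
bottle 0.75 [0.005 0.09 ] (array([0.4292, 0.3507]), 0.0213, 0.02, 1.34)
```

View pics/w9.png

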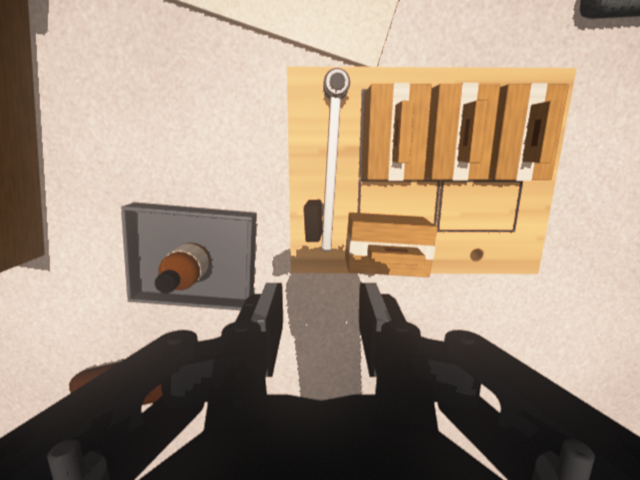

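The front carton has been knocked aside (now about (390,243), centre (0.500, 0.128), still on the board). The pin stands in the hole at (313,220), and the gate reads about 0.91. I'll lay that carton back.

```bash
python3 - <<'E'
from h import *
print(go(.500,.128,.25,94.9), status.sense()['joints'].round())
E
```

```text
[-0.794  1.812  0.68  -1.505] [-42.  23.  27.  92. -11.  68. -94.]
```

>>> carry_out --pt "-0.2 0.4 0 -0.12 0.4" --pt "-0.4 0.9 0 -0.24 0.4" --pt "-0.6 1.4 0 -0.36 0.4" --pt "-0.8 1.8 0 -0.48 0.4" --pt "-0.8 1.8 0 -0.6 0.4" --pt "-0.8 1.8 0 -0.72 0.4" --pt "-0.8 1.8 0 -0.84 0.4" --pt "-0.8 1.8 0 -0.96 0.4"

```text
time_s: 45.17
tcp_pos: [0.4998, 0.1283, 0.2776]
orientation: [-180.0, -0.0, 64.0]
contact_force: [0.8, 0.4, 0.5]
finger_gap: 0.0339
finger_force: 0.0
```

>>> carry_out --pt "0 0 0 -0.12 0.5" --pt "0 0 0.2 -0.24 0.5" --pt "0 0 0.5 -0.36 0.5" --pt "0 0 0.7 -0.48 0.5" --pt "0 0 0.7 -0.545 0.5" --pt "0 0 0.7 -0.545 0.5" --pt "0 0 0.7 -0.545 0.5" --pt "0 0 0.7 -0.545 0.5"

```text
time_s: 45.83
tcp_pos: [0.5001, 0.1284, 0.2499]
orientation: [180.0, -0.0, 94.8]
contact_force: [-0.5, 0.4, 0.7]
finger_gap: 0.0425
finger_force: 0.0
```

```bash
cat > bc.py <<'E'
from h import *
s=status.sense(); print(s['tcp_pos'],s['orientation'],s['joints'].round())
p,X=look("wrist"); cv2.imwrite("pics/w10.png",p[:,:,::-1])
for c,P,e in seg("wrist","c1",X):
    z=P[:,2]; B=P[(z>.084)&(z<.096)]; print(round(c,2),np.round(e),rect(B) if len(B)>50 else 0, pca(P[(z>.108)&(z<.125)]))
E
python3 bc.py; python3 -c "
from h import *
print(go(.5,.128,.095,94.9))"
```

```text
[0.50007676 0.12840369 0.24987423] [ 1.79972078e+02 -4.71323859e-03  9.47747044e+01] [-24.  18.   9. 101.  -3.  61.  -9.]
0.94 [439. 213. 110.  69.] (array([0.609 , 0.1455]), 0.0851, 0.054, 8.51) (array([0.6078, 0.1461]), np.float64(8.46))
0.74 [437. 273. 100.  65.] (array([0.6184, 0.0859]), 0.085, 0.0547, 8.7) (array([0.6171, 0.0871]), np.float64(8.88))
0.71 [318. 219.  62.  98.] (array([0.4991, 0.128 ]), 0.0849, 0.0537, -84.85) (array([0.4992, 0.1296]), np.float64(-85.1))
0.66 [446. 321.  72.  43.] (array([0.6328, 0.0459]), 0.0691, 0.0311, 4.21) (array([0.6335, 0.0323]), np.float64(6.53))
[-1.400e-02 -4.000e-03  3.873e+00 -1.000e-03]
```

>>> carry_out --grip_force 50 --pt "0 -0.02 0.6 0 0.5" --pt "0 -0.02 1.5 0 0.5" --pt "0 -0.02 2.4 0 0.5" --pt "0 -0.02 3 0 0.5" --pt "0 -0.02 3.2 0 0.5" --pt "0 -0.02 3.2 0 0.5" --pt "0 -0.02 3.2 0 0.5" --pt "0 -0.02 3.2 0 0.5"

```text
time_s: 46.6
tcp_pos: [0.5003, 0.1287, 0.1233]
orientation: [179.8, -0.0, 94.9]
contact_force: [-0.5, -0.5, -0.7]
finger_gap: 0.0426
finger_force: 0.0
```

```bash
python3 -c "
from h import *
print(status.sense()['tcp_pos'],go(.4991,.128,.095,95.1))"
```

```text
[0.50031729 0.12868274 0.12329999] [-0.015 -0.034  0.707 -0.003]
```

>>> carry_out --pt "-0.01 -0.03 0.4 0 0.5" --pt "-0.01 -0.03 0.7 0 0.5" --pt "-0.01 -0.03 0.7 0 0.5" --pt "-0.01 -0.03 0.7 0 0" --pt "-0.01 -0.03 0.7 0 0" --pt "-0.01 -0.03 0.7 0 0" --pt "-0.01 -0.03 0.7 0 0" --pt "-0.01 -0.03 0.7 0 0"

```text
time_s: 47.27
tcp_pos: [0.4986, 0.1281, 0.0948]
orientation: [179.9, -0.0, 94.9]
contact_force: [-1.3, 0.4, 6.0]
finger_gap: 0.0089
finger_force: 53.9
```

>>> carry_out --pt "0 0 -0.2 0 0" --pt "0 0 -0.6 0 0" --pt "0 0 -1.2 0 0" --pt "0 0 -1.7 0 0" --pt "0 0 -2 0 0" --pt "0 0 -2 0 0" --pt "0 0 -2 0 0"

```text
time_s: 47.85
tcp_pos: [0.4981, 0.128, 0.1742]
orientation: [179.9, -0.0, 94.9]
contact_force: [-0.8, 0.4, -2.2]
finger_gap: 0.0089
finger_force: 52.8
```

```bash
python3 -c "
from h import *
x,y=b2w(*PL[5]); print(x,y,status.sense()['tcp_pos'],go(x,y,.175,BY+90))"
```

```text
0.5372673609710196 0.1194683817130676 [0.49805871 0.12796006 0.17423803] [-0.296  0.958 -0.018 -0.061]
```

>>> carry_out --pt "-0.15 0.4 0 -0.03 0" --pt "-0.3 0.8 0 -0.061 0" --pt "-0.3 0.95 0 -0.061 0" --pt "-0.3 0.95 0 -0.061 0" --pt "-0.3 0.95 0.4 -0.061 0" --pt "-0.3 0.95 0.8 -0.061 0" --pt "-0.3 0.95 0.8 -0.061 0" --pt "-0.3 0.95 0.8 -0.061 0"

```text
time_s: 48.52
tcp_pos: [0.5352, 0.1194, 0.1407]
orientation: [-179.8, 0.0, 98.4]
contact_force: [0.5, 0.1, -1.5]
finger_gap: 0.0087
finger_force: 52.5
```

```bash
python3 -c "
from h import *
x,y=b2w(*PL[5]); s=status.sense(); print(x,y,s['tcp_pos'],s['orientation'],go(x,y,.0965,BY+90))"
```

```text
0.5372673609710196 0.1194683817130676 [0.53518678 0.11942734 0.14069152] [-1.79801134e+02  4.18609837e-03  9.84178229e+01] [-7.000e-03  5.500e-02  1.105e+00 -1.000e-03]
```

>>> carry_out --pt "0 0.05 0.2 0 0" --pt "0 0.05 0.6 0 0" --pt "0 0.05 0.9 0 0" --pt "0 0.05 1.1 0 0" --pt "0 0.05 1.1 0 0" --pt "0 0.05 1.1 0 0" --pt "0 0.05 1.1 0 0.35" --pt "0 0.05 1.1 0 0.35"

```text
time_s: 49.18
tcp_pos: [0.5396, 0.1197, 0.0987]
orientation: [179.9, -0.0, 98.4]
contact_force: [0.2, -0.1, 0.5]
finger_gap: 0.0299
finger_force: 0.0
```

>>> carry_out --pt "0 0 0 0 0.35" --pt "0 0 0 0 0.35" --pt "0 0 -0.3 0 0.35" --pt "0 0 -1 0 0.4" --pt "0 0 -1.9 0 0.5" --pt "0 0 -2.9 0 0.5" --pt "0 0 -3.9 0 0.5" --pt "0 0 -4.8 0 0.5"

```text
time_s: 49.85
tcp_pos: [0.5387, 0.1193, 0.2927]
orientation: [179.9, -0.0, 98.4]
contact_force: [0.9, -0.4, -0.0]
finger_gap: 0.0426
finger_force: 0.0
```

>>> carry_out --pt "0 0 0 0 0.5" --pt "0 0 0 0 0.5" --pt "0 0 0 0 0.5" --pt "0 0 0 0 0.5" --pt "0 0 0 0 0.5" --pt "0 0 0 0 0.5"

```text
time_s: 50.35
tcp_pos: [0.5383, 0.1194, 0.2885]
orientation: [-179.9, 0.0, 98.4]
contact_force: [1.1, 0.3, -0.5]
finger_gap: 0.0428
finger_force: 0.0
```

```bash
python3 bc.py; python3 - <<'E'
from h import *
p,X=look("wrist")
for c,P,e in seg("wrist","pin",X): z=P[:,2]; print("pin",c,np.round(e),np.percentile(z,[1,50,99]).round(4),rect(P[z>.1]))
for c,P,e in seg("wrist","gate",X): z=P[:,2]; print("gate",c,e,pca(P[(z>.062)&(z<.074)]),BY)
E
```

```text
[0.5383192  0.11943919 0.28851934] [-1.79874938e+02  1.46851774e-02  9.84221460e+01] [-21.  20.   9.  92.  -3.  69.  -3.]
0.94 [392. 253.  86.  56.] (array([0.6184, 0.0862]), 0.0847, 0.054, 8.43) (array([0.6177, 0.0869]), np.float64(8.74))
0.91 [323. 211.  58.  88.] (array([0.5402, 0.1199]), 0.0847, 0.054, -81.62) (array([0.5402, 0.1213]), np.float64(-81.94))
0.86 [394. 198.  97.  57.] (array([0.6091, 0.1454]), 0.0848, 0.0543, 8.42) (array([0.6083, 0.146 ]), np.float64(8.51))
pin 0.74 [314. 116.  39.  28.] [0.038  0.1109 0.1132] (array([0.5185, 0.2111]), 0.035, 0.0148, 10.92)
gate 0.71 [362.1, 141.1, 176.9, 26.3] (array([0.5674, 0.2001]), np.float64(5.66)) 8.45
```

View pics/w10.png

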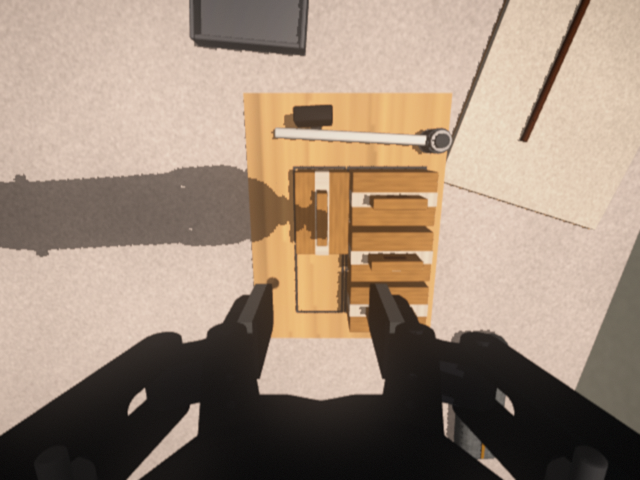

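The picture shows the front carton back in place 5, and the gate pinned at (313,116). One last check of place 1, bottle and jar from the side, then hand in.

```bash
python3 - <<'E'
from h import *
p,X=look("side")
for c,P,e in seg("side","c1",X,.5):
    z=P[:,2]; B=P[(z>.084)&(z<.096)]; print(round(c,2),np.round(e),rect(B) if len(B)>50 else 0)
for nm in ("bottle","jar"):
    for c,P,e in seg("side",nm,X,.5): print(nm,c,np.percentile(P[:,2],[1,99]).round(3))
print(status.sense()['time_s'])
E
```

```text
0.9 [304. 198.  41.  50.] (array([0.5376, 0.1177]), 0.0875, 0.0549, -81.61)
0.83 [344. 198.  41.  40.] (array([0.6156, 0.0821]), 0.0887, 0.0615, 13.58)
0.83 [326. 179.  38.  25.] (array([0.6064, 0.1385]), 0.0834, 0.0648, 6.02)
0.59 [357. 216.  44.  49.] (array([0.6237, 0.0296]), 0.0853, 0.0687, 8.86)
bottle 0.97 [0.002 0.091]
jar 0.94 [0.001 0.063]
50.8
```

```bash
python3 -c "
from plant import bot
print(bot.job_done())"
```

```text
the job is handed in; nothing more can be done
None
```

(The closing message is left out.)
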